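# Re-balance the trip beam with the counterweight roller

## Robot

A 7-joint arm with a two-finger parallel gripper is mounted at the origin on the work surface. World frame = base frame: x ahead of the robot, y to its left, z up, the work surface at z = 0. Lengths are in mm, angles in degrees, forces in N, time in s.
With the tool pointing down it reaches from about 400 to 875 mm from the base axis. Payload 19.3 kg.
Tool frame: the origin (TCP) lies midway between the tips of the shut fingers; the grasp point (between the pads) lies 19 mm behind it; z points along the fingers, x is the direction in which the jaws open and shut, and the axes are right-handed (so a half turn about z gives the same grasp; the last joint's range is limited). The gripper opens to 85 mm and grips with 20 to 120 N. Pads are 22 mm wide; open, the fingers measure 114 mm over their backs; the gripper's body (76 mm by 85 mm) begins 54 mm behind the grasp point. The pads swing forward as they close: fully open they stand 13 mm farther back than shut.
Start: joints at [-80.97, 29.874, -2.08, 91.645, 1.215, 58.505, -6.463], TCP at [141.166, 608.84, 194.391] pointing down, gripper open.
Joint ranges: [-166.77, 166.77], [-17.47, 122.26], [-85.68, 81.53], [9.62, 139.38], [-72.42, 252.41], [9.2, 110.78], [-144.41, 144.41]. Speed limits (degrees/s): [108.29, 108.29, 136.94, 136.94, 172.46, 172.46, 172.46].

## Interface

Orientations are given as [roll, pitch, yaw] about the fixed x, y, z axes, in that order (R = Rz(yaw) Ry(pitch) Rx(roll)).
In Python, from cell import manip gives the robot as it stands.
- The arm moves only by the tool servo_tool, never from a script. Its argument "steps" is one flat list of numbers, 7 for each row, row after row: the shift along the tool's x, y, z scaled (see below), then the turn, a rotation vector about the tool's x, y, z scaled (see below), then the finger opening in mm, from 0 to 85.4. In form: [dx, dy, dz, ax, ay, az, gripper, dx, dy, dz, ax, ay, az, gripper, ...]. A call has 1 to 20 rows; each row is the pose to reach, as a shift and turn from the pose commanded when the call began, along the tool's axes at that moment, turning the shorter way round; what a row does not reach only later rows make up. The controller multiplies each number of a shift by 15 cm and each number of a turn by 180 degrees. A row lasts 1/12 s, in which the tool goes at most 41.7 mm and 7.16 degrees, less where a joint would pass 70% of its speed; a pose out of reach is approached as far as the arm can. A call with a number of a shift or a turn outside -1 to 1 is refused whole. A call with a gripper value outside its range is refused whole. The fingers move at their own pace and stop on an object; "newtons" is the grip in N (left out, the last holds). Time passes only in rows, so rows that repeat a pose let the fingers close. It gives the time, the measured TCP pose, the force and the opening at its end, in the units of the state.
- manip.get_obs(): the state, without advancing time (a new reading comes with each control period).
- manip.capture(name): name is "scene" or "top"; returns the picture (384x512x3 uint8, red, green, blue); there is no depth.
- manip.camera_model(name): a dict with "fx", "fy", "cx", "cy" (pixels), "eye" and "orientation" of the camera in the world. Camera axes: x right, y down, z forward; pixel columns grow to the right and rows downward; lengths in mm; the calibration is good to about 2 mm. A picture is of the moment at which its call begins. camera_model takes no time and is no camera call.
- manip.finish_job(): hands the job in, once; it reports no verdict.
The state is a dict: "time": time; "joints": joint angles; "dq": joint speeds; "joint_torque": joint torques, N m; "tool_pos": TCP position; "tool_rot": TCP orientation; "wrist_force": force on the tool from outside, world axes, zero at the start; "torque": the same for the moment, N m; "opening": opening from 0.0 (shut) to 1.0 (fully open).
Only numpy, scipy, OpenCV 4.12 (cv2) and the standard library are available. Lean on these libraries where they do the work, as an engineer would, in place of code of your own. Each camera call takes 0.05 s, during which the arm holds its last target.

## Task

The ballast box on the machine's trip beam has been refilled and its weight is not known, so the beam must be re-balanced before the next ball can trip it: take the roller from the foot of the ramp and lay it gently and squarely across the beam, about centred on its width, in whichever gap between the cleats makes the beam come to rest level, trying another gap if it hangs askew. Never let the roller roll or drop down onto the bench or its base boards, leave the other things lying about where they are, and finish with the roller seated and the beam hanging level and still on its own.

Things in the scene. Friction and masses are not known exactly. Their poses are not given: they have to be found in the camera images.
- roller: Counterweight roller: aluminium tube with domed black end caps, a smooth round bar 40 mm in diameter, 100 mm long (middle 60 mm straight), 0.32 kg. Origin at its centre, x along its axis. It starts on the ramp, lying against the end cleat along the ramp's x; it rolls away if pushed from one side or left free on a slope.
- ramp: Fixed plywood ramp: board 110 mm wide (x), 180 mm long, on low legs, falling 12 degrees (0.21 rad) towards its -y end. Origin on the bench under the board's middle, z up; the board's top face is there 56 mm above the bench (37 mm at its low end, 75 mm at its high end). A round cleat standing 6 mm proud runs across it 10 mm from its low end and holds the roller.
- stand: Fixed stand of the trip beam: plywood base 130 x 280 x 15 mm, origin on the bench under its middle, z up, y towards the ballast box. Two posts (46 mm wide along y, inner faces 39 mm either side of the middle in x) end 220 mm above the bench and carry the pivot bolt, along x, 205 mm above the bench. Two stop pillars stand under the beam.
- beam_top (a point): On the beam's top face, midway along it and across it, 40 mm below the pivot axis when level; tips with the beam. y runs along the beam to the ballast box, x across it, z out of the face. The beam: plywood, 480 mm long (y -240 to 240 mm), 46 mm wide, 12 mm thick. Two cheeks (50 mm long, 46 mm apart inside) rise beside its middle to 8 mm above the pivot; a rod with a steel bob hangs below.
- gap_mid (a point): Middle of the seven gaps, on the beam's top face; axes as beam_top, at y = -148 mm from it. Eight round wooden cleats, 8 mm thick, standing 6 mm proud, run across the beam every 24 mm; the seven gaps between them lie at y = -72, -48, -24, 0, 24, 48, 72 mm from here (positive is inwards, to the pivot). A roller in a gap rests on its two cleats with its axis 22.8 mm above the top face.
- box_top (a point): Middle of the ballast box's lid. The box is closed plywood, about 70 mm square, 46 mm high, fixed on the beam 195 mm from the pivot on the side away from the cleats. Its weight is unknown, between about 0.13 and 0.36 kg, and cannot be seen.
- beam (a joint): Tilt of the beam, rad: 0 level, positive with the box up and the cleat side down; stops at -0.175 and 0.175. Without the roller it lies at -0.175. With the roller in a gap it swings like a pendulum, settles in about 2 s and rests at a tilt set by the ballast; one gap outwards adds about 0.073 rad until a stop is met. For every ballast some gap brings it within 0.04 rad of level.
- screwdriver: Screwdriver with a plastic handle lying by the ramp, 190 mm long. Bystander; origin at its underside.
- jar_lid: Round plastic jar lid lying flat, 86 mm wide, 16 mm high. Bystander; origin at its underside.
- actuator: Small linear actuator lying on its side behind the beam stand: black motor housing, aluminium tube, 200 mm long, 30 mm high. Bystander; origin at its underside.
- jar: Clear jar of small adhesive pads, 88 mm wide, 134 mm high. Bystander; origin at its underside.
- wire_reel: Reel of wire standing on its flange, 64 mm wide, 50 mm high. Bystander; origin at its underside.
- wrench: Steel spanner lying flat, 170 mm long. Bystander; origin at its underside.
Things that resemble listed ones, but are neither listed nor needed, are in the scene too. What is shaped like the roller but blue, green or purple is not meant.

How it is judged:
By the outcome, as a careful person would: the job done as asked, in the order asked, and still so for the second after the job is handed in, with the robot touching nothing.
It also fails if it takes over 67 s, if anything falls off the work surface, if the arm or the gripper's body presses on something with over 40 N, if the wrist force passes 120 N, or if a joint passes its speed limit or range.

## Working session

There is one attempt and no reset: what is moved stays moved. The work goes in short steps, Python scripts to look and compute and a tool call to move; the robot and the scene stay as the last step left them, time stands still between calls to the robot, and variables do not carry over. Pictures are saved under pics/ and viewed, and the job is handed in when it is done.

Besides the shell and the picture viewer there is one more tool, called after "Emit:" as name(argument=value, ...) on one line, values as JSON. servo_tool: Moves the arm, as the interface text tells. Its arguments: {"type":"object","properties":{"steps":{"type":"array"},"newtons":{"type":"number"}},"required":["steps"]}

```bash
ls; mkdir -p pics
python3 - <<'E'
from cell import manip
import cv2
for n in("scene","top"):
    im=manip.capture(n); cv2.imwrite(f"pics/{n}0.png",cv2.cvtColor(im,cv2.COLOR_RGB2BGR)); print(manip.camera_model(n))
print(manip.get_obs())
E
```

```text
pics
{'fx': 371.6548639418128, 'fy': 371.6548639418128, 'cx': 254.59305659888636, 'cy': 188.69936755790627, 'eye': array([1398.89573777,  163.22889872,  977.84496421]), 'orientation': array([-134.61863578,    0.6989216 ,   98.78199166])}
{'fx': 454.80396648202185, 'fy': 454.80396648202185, 'cx': 260.4209044659225, 'cy': 194.24274745413146, 'eye': array([ 417.87422986,   22.67014378, 1570.20787222]), 'orientation': array([-173.3404091 ,   -1.39107903,  -90.23981461])}
{'time': 0.1, 'joints': array([-80.97144862,  29.9055782 ,  -2.08204483,  91.66914394,
         1.2148023 ,  58.50395336,  -6.46116234]), 'dq': array([-0.00251786, -0.04268907,  0.05710261,  0.0446764 ,  0.02425232,
        0.01714686, -0.02830844]), 'joint_torque': array([ 2.50005258e-03, -9.28466392e+01,  1.98338538e+00, -3.70529437e+01,
        1.81267230e-02,  5.58318352e-03, -1.46548842e-05]), 'tool_pos': array([141.08857173, 608.53454621, 193.89351981]), 'tool_rot': array([1.79996312e+02, 5.64959057e-02, 7.69510529e+01]), 'wrist_force': array([ 0.11541215,  1.23186721, -0.42899835]), 'torque': array([ 0.02438134, -0.07120428, -0.00215075]), 'opening': 1.0006148709586076}
```

View pics/scene0.png

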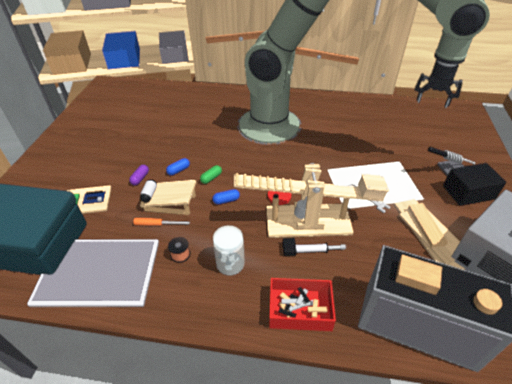

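View pics/top0.png

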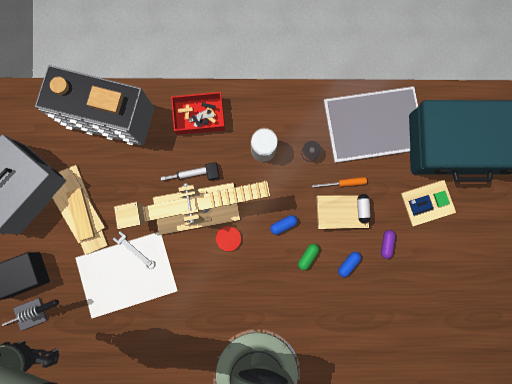

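The roller candidates are the silver, black-capped one on the ramp (top 364,208), two blue ones (285,225 and 350,264), a green one (309,256) and a purple one (389,244). Only the silver one lies on the ramp and has an aluminium tube with black caps, so I'll confirm it in enlarged crops.

Run:
```python
import cv2
t=cv2.imread("pics/top0.png"); s=cv2.imread("pics/scene0.png")
def crop(im,x0,y0,w,h,k,n):
    c=cv2.resize(im[y0:y0+h,x0:x0+w],None,fx=k,fy=k,interpolation=cv2.INTER_CUBIC)
    for i in range(0,w,10):
        cv2.line(c,(i*k,0),(i*k,6),(0,0,255),1)
        if i%20==0: cv2.putText(c,str(x0+i),(i*k,16),0,.35,(255,255,0),1)
    for j in range(0,h,10):
        cv2.line(c,(0,j*k),(6,j*k),(0,0,255),1)
        if j%20==0: cv2.putText(c,str(y0+j),(8,j*k+4),0,.35,(255,255,0),1)
    cv2.imwrite(n,c)
crop(t,305,175,80,70,10,"pics/c_ramp_top.png")
crop(t,105,160,200,85,4,"pics/c_beam_top.png")
crop(s,120,150,100,75,8,"pics/c_ramp_scene.png")
crop(s,225,155,170,100,4,"pics/c_beam_scene.png")
```

```text
(no output)
```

View pics/c_ramp_top.png

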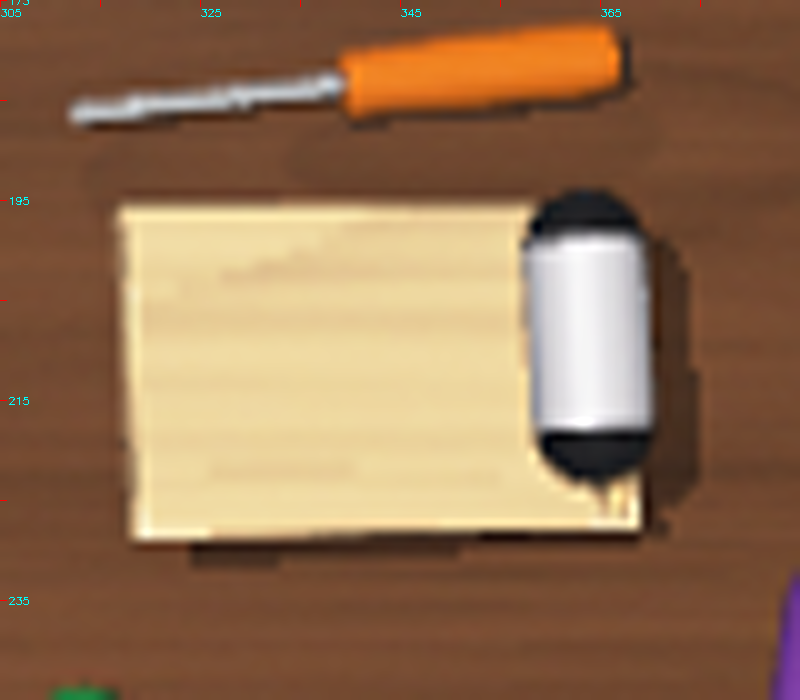

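View pics/c_beam_top.png

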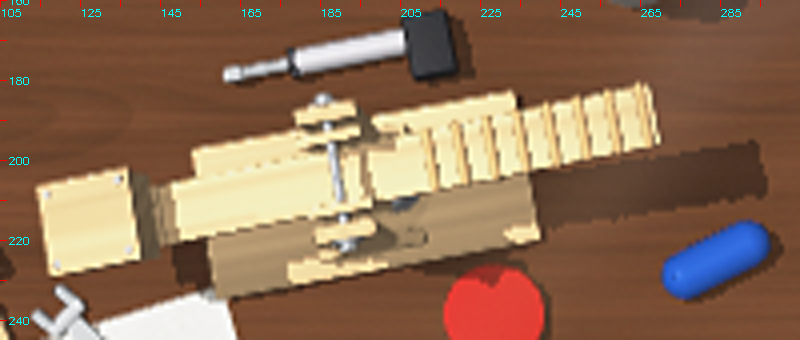

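View pics/c_ramp_scene.png

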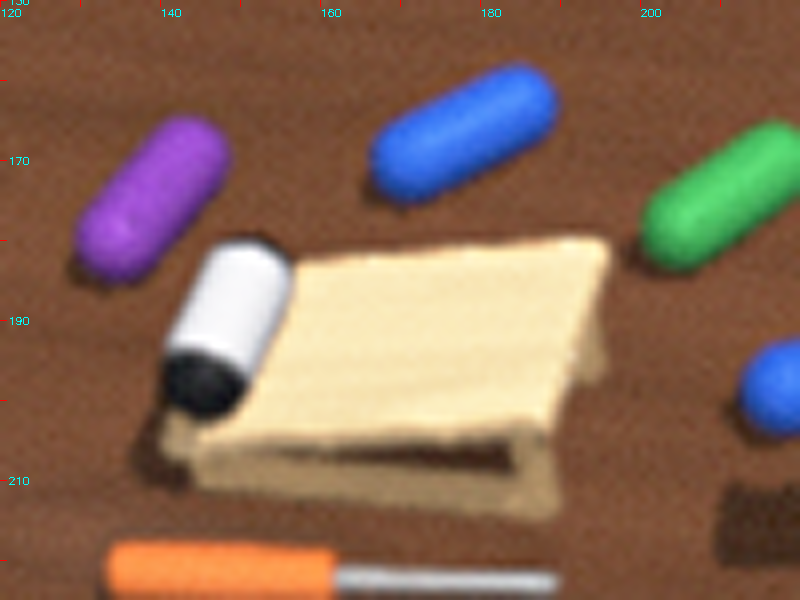

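View pics/c_beam_scene.png

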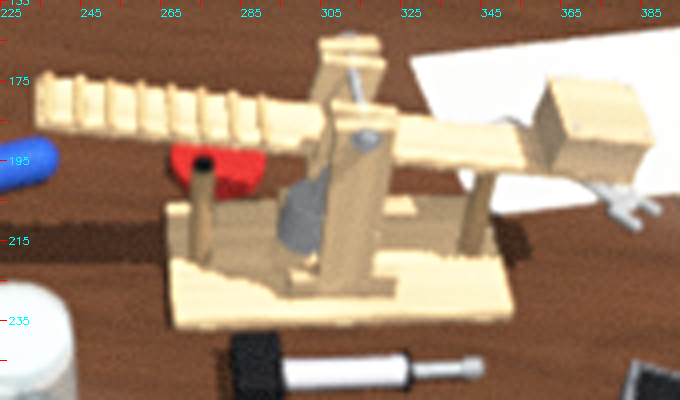

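The crops confirm the silver roller with black caps. Its axis runs from (363,194.5) to (364.3,223) in the top view, against the ramp's low end. Next I'll fit the poses.

```bash
cat > h.py <<'E'
import numpy as np
from scipy.spatial.transform import Rotation as R
from scipy.optimize import least_squares
from cell import manip
C={n:manip.camera_model(n) for n in("scene","top")}
def proj(n,P):
    c=C[n];M=R.from_euler('xyz',c['orientation'],degrees=True).as_matrix()
    q=(np.atleast_2d(P)-c['eye'])@M
    return np.c_[c['fx']*q[:,0]/q[:,2]+c['cx'],c['fy']*q[:,1]/q[:,2]+c['cy']]
def ray(n,uv,z):
    c=C[n];M=R.from_euler('xyz',c['orientation'],degrees=True).as_matrix()
    d=M@np.array([(uv[0]-c['cx'])/c['fx'],(uv[1]-c['cy'])/c['fy'],1]);return c['eye']+d*(z-c['eye'][2])/d[2]
def S(p,L):  # stand frame
    return R.from_euler('z',p[2]).apply(np.atleast_2d(L))+[p[0],p[1],0]
def B(p,th,L): # beam-pivot frame
    return S(p,R.from_euler('x',th).apply(np.atleast_2d(L))+[0,0,205])
E
python3 - <<'E'
from h import *
# roller
a=ray("top",(363,194.2),62);b=ray("top",(364.3,223),62);print("roller top",a,b,(a+b)/2,np.linalg.norm(a-b),np.degrees(np.arctan2(*(a-b)[[1,0]])))
# scene ends: +x end cap near (144.5,200), far end (151.5,181)
print("roller scene", ray("scene",(148.3,190.8),62))
for uv,z in [((317,195.5),75),((318.5,228.8),75),((369,227.5),37)]: print("ramp",ray("top",uv,z))
obs=[("top",'B',(35,230,6),(114.25,206.75)),("top",'B',(35,160,6),(137,202)),("top",'B',(-35,160,6),(140,224.25)),("top",'B',(-35,230,6),(117.5,229)),
("top",'B',(23,-240,-40),(267.75,181.25)),("top",'B',(-23,-240,-40),(270,196.5)),
("top",'S',(65,140,15),(153,198.25)),("top",'S',(65,-140,15),(233.75,183.75)),("top",'S',(-65,-140,15),(240,220)),("top",'S',(-65,140,15),(158.25,234.25)),
("scene",'B',(-35,160,6),(363.75,174.5)),("scene",'B',(-35,230,6),(384,176.5)),("scene",'B',(35,230,6),(388.75,190.75)),
("scene",'S',(65,-140,15),(267.2,222)),("scene",'S',(65,140,15),(352.75,227.5)),("scene",'S',(-65,-140,15),(266.75,206.25))]
def f(p): return np.concatenate([proj(n,(B(p,p[3],L) if k=='B' else S(p,L)))[0]-uv for n,k,L,uv in obs])
r=least_squares(f,[600,150,0.1,-.175],loss='soft_l1');print(r.x,np.degrees(r.x[2]));print(r.fun.reshape(-1,2).round(1))
E
```

```text
roller top [ 593.5456886  -359.27989114   62.        ] [ 496.88061669 -360.69126009   62.        ] [ 545.21315264 -359.98557562   62.        ] 96.67537478309275 0.8364938534950048
roller scene [ 546.00522797 -356.94606197   62.        ]
ramp [ 587.89359833 -202.24618249   75.        ]
ramp [ 477.55814967 -205.14177957   75.        ]
ramp [ 482.91756573 -382.58347215   37.        ]
[ 5.49642920e+02  2.04458568e+02  1.73368703e-01 -1.75550340e-01] 9.933294968006063
[[ 0.6 -0.5]
 [-0.8 -0.1]
 [-0.4  0.3]
 [ 0.6 -0.3]
 [-0.7  0.7]
 [-0.3  0.3]
 [-0.5 -1. ]
 [-0.5 -0.6]
 [-0.3  0.3]
 [ 0.   0.5]
 [-2.3 -1.3]
 [-1.7 -0.9]
 [-0.4  0.3]
 [ 0.6 11.6]
 [ 0.2  4.1]
 [-0.6 -1.6]]
```

The roller's axis centre is about (545.5,-360,62). That matches the ramp geometry, which predicts y≈-359.6. The stand is at (549.6,204.5) with yaw 9.9°, and the fitted tilt is -0.1755 against the -0.175 expected. I'll plan the transit next.

```bash
cat >> h.py <<'E'
import json
ST=(549.64,204.46,0.17337)
def Rt(yaw,lean=0): # tool down, jaws at yaw(deg); lean = rotation about horizontal roller axis dir (world), deg
    ax=np.array([np.cos(np.radians(yaw+90)),np.sin(np.radians(yaw+90)),0])  # = roller axis +x for yaw~-80..-90
    return R.from_rotvec(np.radians(lean)*ax)*R.from_euler('xyz',[180,0,yaw],degrees=True)
def load():
    d=json.load(open('cmd.json'));return np.array(d['p']),R.from_quat(d['q'])
def save(p,r): json.dump(dict(p=list(p),q=list(r.as_quat())),open('cmd.json','w'))
def row(p0,r0,p,r): return np.round(np.r_[r0.inv().apply(np.array(p)-p0)/150,(r0.inv()*r).as_rotvec(degrees=True)/180],4)
def after(p0,r0,v): v=np.array(v[:6]);return p0+r0.apply(v[:3]*150),r0*R.from_rotvec(v[3:]*180,degrees=True)
def chain(tg):  # each target one call
    p,r=load()
    for P,Q in tg:
        v=row(p,r,P,Q);print(v.tolist(),'!!' if abs(v).max()>1 else '');p,r=after(p,r,v)
    save(p,r);print(p,r.as_euler('xyz',degrees=True))
def show(): 
    o=manip.get_obs();p,r=load();print('t',o['time'],'err',o['tool_pos']-p,'rot',o['tool_rot'],'F',o['wrist_force'].round(2),'op',o['opening'],'j',o['joints'].round(1))
E
python3 - <<'E'
from h import *
save([141.166,608.84,194.391],R.from_euler('xyz',[180,0,76.95],degrees=True))
N=8;T=[]
for i in range(1,N+1):
    s=i/N;az=np.radians(76.95+(-33.4-76.95)*s);rr=625+28*s;z=min(194.4+70*i,330) if i<7 else [300,250][i-7]
    T.append(([rr*np.cos(az),rr*np.sin(az),z],Rt(76.95+(-88.6-76.95)*s)))
T[-1]=([545.5,-360,200],Rt(-88.6))
chain(T)
print(Rt(-88.6).as_matrix().round(2))
E
```

```text
[-0.0974, 0.9987, -0.4667, 0.0, -0.0, 0.115] 
[0.0233, 1.0091, -0.4374, -0.0, -0.0, 0.1149] !!
[0.1449, 1.0046, 0.0, -0.0, -0.0, 0.115] !!
[0.2659, 0.9853, 0.0, -0.0, -0.0, 0.115] 
[0.3845, 0.9514, 0.0, -0.0, -0.0, 0.1149] 
[0.4984, 0.9035, 0.0, -0.0, -0.0, 0.115] 
[0.6066, 0.8415, 0.2, -0.0, -0.0, 0.115] 
[0.7112, 0.7659, 0.6667, -0.0, -0.0, 0.1149] 
[ 545.50316164 -359.99436785  200.001     ] [180.      0.    -88.596]
[[ 0.02 -1.   -0.  ]
 [-1.   -0.02 -0.  ]
 [ 0.    0.   -1.  ]]
```

Emit:
servo_tool(steps=[-0.0974, 0.9987, -0.4667, 0, 0, 0.115, 85, -0.0974, 0.9987, -0.4667, 0, 0, 0.115, 85, -0.0974, 0.9987, -0.4667, 0, 0, 0.115, 85, -0.0974, 0.9987, -0.4667, 0, 0, 0.115, 85, -0.0974, 0.9987, -0.4667, 0, 0, 0.115, 85])

```text
time: 0.52
tool_pos: [292.2, 558.2, 267.6]
tool_rot: [179.8, -0.3, 55.7]
wrist_force: [1.2, 0.3, -0.4]
opening: 0.996
```

Emit:
servo_tool(steps=[0.023, 0.999, -0.437, 0, 0, 0.115, 85, 0.023, 0.999, -0.437, 0, 0, 0.115, 85, 0.023, 0.999, -0.437, 0, 0, 0.115, 85, 0.023, 0.999, -0.437, 0, 0, 0.115, 85, 0.023, 0.999, -0.437, 0, 0, 0.115, 85])

```text
time: 0.93
tool_pos: [417.2, 475.9, 332.8]
tool_rot: [179.9, -0.3, 35.1]
wrist_force: [1.6, -0.3, 0.3]
opening: 0.996
```

Run:
```python
from h import *
p,r=np.array([141.166,608.84,194.391]),R.from_euler('xyz',[180,0,76.95],degrees=True)
for v in ([-0.0974,0.9987,-0.4667,0,0,0.115],[0.023,0.999,-0.437,0,0,0.115]): p,r=after(p,r,v)
save(p,r);show()
```

```text
t 0.9333 err [ 6.89647554 -4.51601001  2.90092788] rot [179.86790049  -0.25671762  35.05709864] F [ 1.57 -0.27  0.26] op 0.9959017601852664 j [-62.2  25.   12.2  80.1  -5.1  75.2 -14.8]
```

Emit:
servo_tool(steps=[0.14, 0.999, 0, 0, 0, 0.115, 85, 0.14, 0.999, 0, 0, 0, 0.115, 85, 0.14, 0.999, 0, 0, 0, 0.115, 85, 0.14, 0.999, 0, 0, 0, 0.115, 85, 0.14, 0.999, 0, 0, 0, 0.115, 85])

```text
time: 1.35
tool_pos: [518.5, 365.1, 329.8]
tool_rot: [179.8, -0.1, 14.4]
wrist_force: [0.1, 0.6, 0.9]
opening: 0.99
```

Emit:
servo_tool(steps=[0.266, 0.985, 0, 0, 0, 0.115, 85, 0.266, 0.985, 0, 0, 0, 0.115, 85, 0.266, 0.985, 0, 0, 0, 0.115, 85, 0.266, 0.985, 0, 0, 0, 0.115, 85, 0.266, 0.985, 0, 0, 0, 0.115, 85])

```text
time: 1.77
tool_pos: [593.4, 231.6, 329.8]
tool_rot: [179.8, -0.1, -6.3]
wrist_force: [0.2, 0.3, 0.2]
opening: 0.996
```

Emit:
servo_tool(steps=[0.385, 0.951, 0, 0, 0, 0.115, 85, 0.385, 0.951, 0, 0, 0, 0.115, 85, 0.385, 0.951, 0, 0, 0, 0.115, 85, 0.385, 0.951, 0, 0, 0, 0.115, 85, 0.385, 0.951, 0, 0, 0, 0.115, 85])

```text
time: 2.18
tool_pos: [634.7, 83.4, 329.9]
tool_rot: [179.9, -0.1, -27.0]
wrist_force: [-0.6, 0.3, 0.6]
opening: 0.998
```

Run:
```python
from h import *
p,r=load()
for v in ([.14,.999,0,0,0,.115],[.266,.985,0,0,0,.115],[.385,.951,0,0,0,.115]): p,r=after(p,r,v)
save(p,r);show()
# remaining
T=[]
for s,z in ((6/8,300),(7/8,250)):
    az=np.radians(76.95-110.35*s);rr=625+28*s;T.append(([rr*np.cos(az),rr*np.sin(az),z],Rt(76.95-165.55*s)))
T.append(([545.5,-360,180],Rt(-88.6)))
chain(T)
```

```text
t 2.1833 err [ 0.80803853 -6.88812908 -0.03966961] rot [ 1.79859358e+02 -9.47280935e-02 -2.69584063e+01] F [-0.62  0.27  0.58] op 0.9983053581237541 j [-32.2  28.3  31.   79.7 -14.4  76.  -27.8]
[0.5166, 0.9025, 0.1996, -0.0, -0.0, 0.1148] 
[0.6066, 0.8415, 0.3334, -0.0, -0.0, 0.115] 
[0.7112, 0.7659, 0.4666, -0.0, -0.0, 0.1149] 
[ 545.50512038 -359.99524256  180.006     ] [180.      0.    -88.596]
```

Emit:
servo_tool(steps=[0.5166, 0.9025, 0.1996, 0, 0, 0.1148, 85, 0.5166, 0.9025, 0.1996, 0, 0, 0.1148, 85, 0.5166, 0.9025, 0.1996, 0, 0, 0.1148, 85, 0.5166, 0.9025, 0.1996, 0, 0, 0.1148, 85, 0.5166, 0.9025, 0.1996, 0, 0, 0.1148, 85])

```text
time: 2.6
tool_pos: [641.3, -72.7, 298.7]
tool_rot: [179.8, -0.1, -47.6]
wrist_force: [-0.4, -0.8, 0.3]
opening: 0.996
```

Emit:
servo_tool(steps=[0.6066, 0.8415, 0.3334, 0, 0, 0.115, 85, 0.6066, 0.8415, 0.3334, 0, 0, 0.115, 85, 0.6066, 0.8415, 0.3334, 0, 0, 0.115, 85, 0.6066, 0.8415, 0.3334, 0, 0, 0.115, 85, 0.6066, 0.8415, 0.3334, 0, 0, 0.115, 85])

```text
time: 3.02
tool_pos: [608.1, -224.9, 247.9]
tool_rot: [179.7, -0.1, -68.3]
wrist_force: [-0.3, -0.4, 0.9]
opening: 0.994
```

Emit:
servo_tool(steps=[0.7112, 0.7659, 0.4666, 0, 0, 0.1149, 85, 0.7112, 0.7659, 0.4666, 0, 0, 0.1149, 85, 0.7112, 0.7659, 0.4666, 0, 0, 0.1149, 85, 0.7112, 0.7659, 0.4666, 0, 0, 0.1149, 85, 0.7112, 0.7659, 0.4666, 0, 0, 0.1149, 85, 0.7112, 0.7659, 0.4666, 0, 0, 0.1149, 85, 0.7112, 0.7659, 0.4666, 0, 0, 0.1149, 85, 0.7112, 0.7659, 0.4666, 0, 0, 0.1149, 85])

```text
time: 3.68
tool_pos: [546.5, -358.7, 180.1]
tool_rot: [-180.0, 0.0, -88.5]
wrist_force: [0.2, 0.2, -0.5]
opening: 0.997
```

Run:
```python
from h import *
show()
# lean so tool z = -(ramp normal), n=(0,-s,c)
for l in (12,-12): print(l,Rt(-88.6,l).as_matrix()[:,2].round(2))
import cv2
im=manip.capture("scene");cv2.imwrite("pics/s1.png",cv2.cvtColor(cv2.resize(im[60:260,60:310],None,fx=3,fy=3,interpolation=2),cv2.COLOR_RGB2BGR))
```

```text
t 3.6833 err [0.96526442 1.27694473 0.10621106] rot [-1.79972468e+02  2.99323862e-02 -8.84589305e+01] F [ 0.22  0.23 -0.51] op 0.9968544800140142 j [  2.7  40.1  42.4  89.3 -29.5  62.1 -36. ]
12 [-0.01  0.21 -0.98]
-12 [ 0.01 -0.21 -0.98]
```

View pics/s1.png

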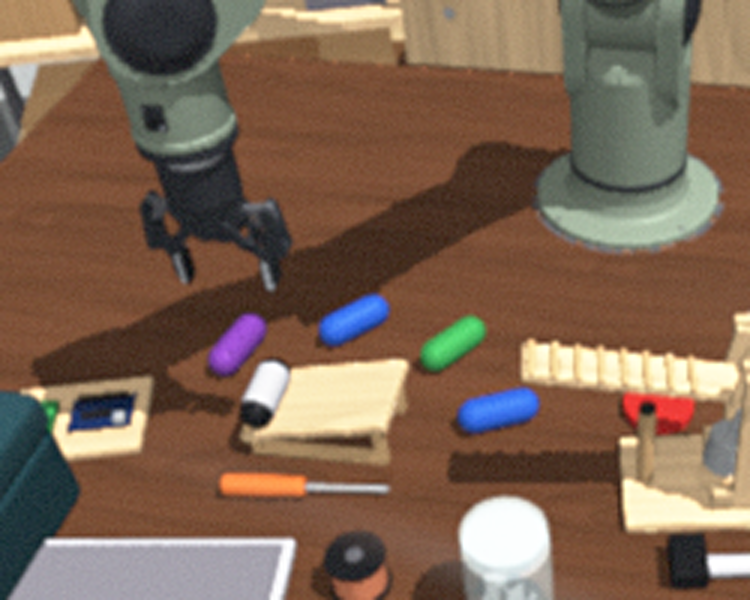

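Run:
```python
from h import *
Q=Rt(-88.6,12);z=Q.as_matrix()[:,2];c=np.array([545.5,-360,62])
chain([(c-63*z,Q),(c+17*z,Q)])
```

```text
[0.0874, 0.0, 0.3759, 0.0, -0.0667, 0.0] 
[0.0, 0.0, 0.5333, 0.0, 0.0, 0.0] 
[ 545.41862623 -356.46621275   45.3758248 ] [180.     12.006 -88.596]
```

Emit:
servo_tool(steps=[0.0874, 0, 0.3759, 0, -0.0667, 0, 85, 0.0874, 0, 0.3759, 0, -0.0667, 0, 85, 0.0874, 0, 0.3759, 0, -0.0667, 0, 85, 0.0874, 0, 0.3759, 0, -0.0667, 0, 85, 0.0874, 0, 0.3759, 0, -0.0667, 0, 85, 0.0874, 0, 0.3759, 0, -0.0667, 0, 85])

```text
time: 4.23
tool_pos: [547.1, -371.8, 124.6]
tool_rot: [-179.9, 12.0, -88.4]
wrist_force: [0.4, 0.8, 0.9]
opening: 0.994
```

Emit:
servo_tool(steps=[0, 0, 0.12, 0, 0, 0, 85, 0, 0, 0.24, 0, 0, 0, 85, 0, 0, 0.36, 0, 0, 0, 85, 0, 0, 0.46, 0, 0, 0, 85, 0, 0, 0.5333, 0, 0, 0, 85, 0, 0, 0.5333, 0, 0, 0, 85, 0, 0, 0.5333, 0, 0, 0, 85, 0, 0, 0.5333, 0, 0, 0, 85])

```text
time: 4.9
tool_pos: [546.1, -356.7, 46.7]
tool_rot: [-179.9, 11.9, -88.5]
wrist_force: [-0.2, 1.0, -0.1]
opening: 1.002
```

Run:
```python
from h import *
show()
import cv2
im=manip.capture("scene");cv2.imwrite("pics/s2.png",cv2.cvtColor(cv2.resize(im[110:230,90:240],None,fx=5,fy=5,interpolation=2),cv2.COLOR_RGB2BGR))
```

```text
t 4.9 err [ 0.63839474 -0.26777643  1.30321081] rot [-179.92604861   11.93727309  -88.54794027] F [-0.18  0.97 -0.06] op 1.0016791547340136 j [ 14.8  51.3  32.4  87.  -39.3  61.7 -26.7]
```

View pics/s2.png

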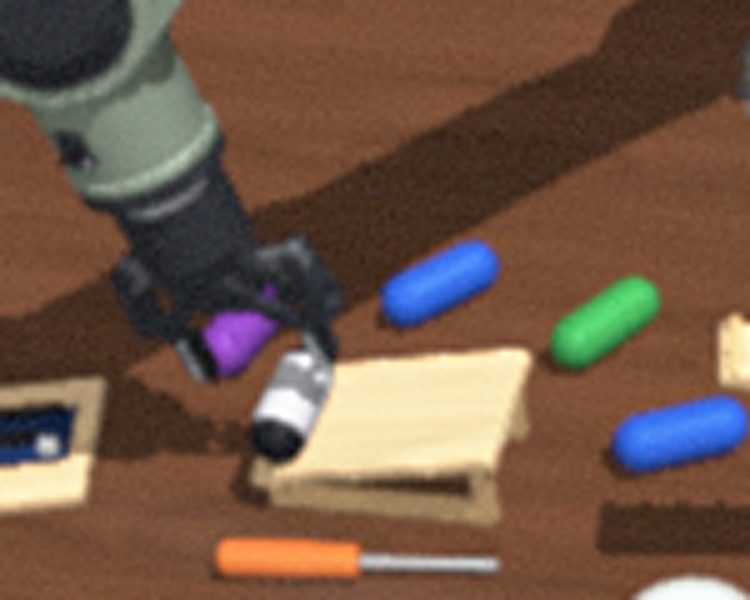

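Run:
```python
from h import *
Q=Rt(-88.6,12);z=Q.as_matrix()[:,2];x=Q.as_matrix()[:,0];c=np.array([545.5,-360,62])
for n,P in [('tip',c+4*z+50*x),('tip',c+4*z-50*x),('c',c),('+x end',c+[50,1,0]),('-x end',c-[50,1,0])]:
    print(n,P.round(0),(proj("scene",P)[0]-[90,110])*5,proj("top",P)[0])
import cv2
im=manip.capture("top");cv2.imwrite("pics/t2.png",cv2.cvtColor(cv2.resize(im[160:280,300:450],None,fx=5,fy=5,interpolation=2),cv2.COLOR_RGB2BGR))
```

```text
tip [ 547. -408.   48.] [226.68936378 411.77719166] [376.7168397  208.44462034]
tip [ 544. -310.   68.] [354.36556821 402.3391946 ] [349.29734686 208.69182246]
c [ 546. -360.   62.] [287.5987866  403.06398331] [363.64928764 208.46170003]
+x end [ 596. -359.   62.] [262.9979878  454.41554308] [362.89951412 193.62218035]
-x end [ 496. -361.   62.] [310.90521708 354.41428018] [364.40476729 223.4141554 ]
```

View pics/t2.png

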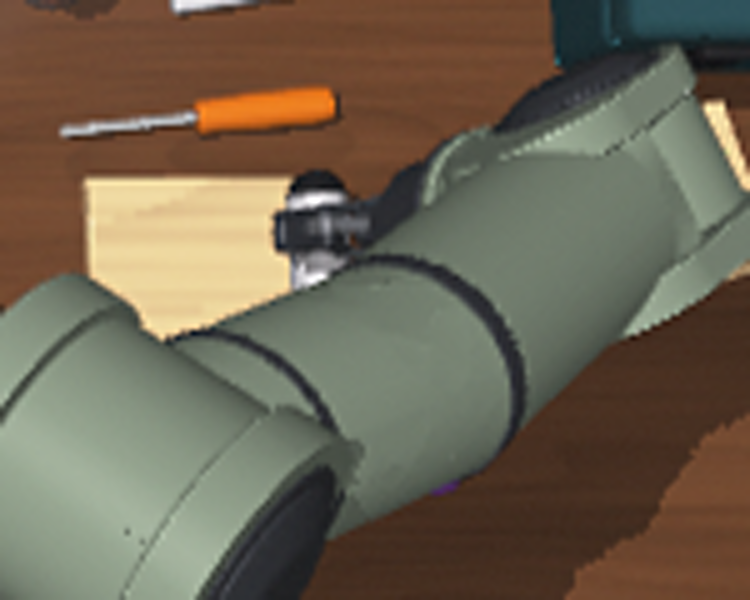

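Run:
```python
from h import *
for z in (50,70,90,110): print(z,ray("top",(357,206),z).round(0),ray("scene",(155,181.5),z).round(0),ray("scene",(131.5,185.5),z).round(0))
import cv2
im=manip.capture("scene");cv2.imwrite("pics/s3.png",cv2.cvtColor(cv2.resize(im[150:210,110:185],None,fx=10,fy=10,interpolation=2),cv2.COLOR_RGB2BGR))
```

```text
50 [ 555. -341.   50.] [ 485. -357.   50.] [ 517. -434.   50.]
70 [ 553. -336.   70.] [ 505. -345.   70.] [ 536. -421.   70.]
90 [ 551. -331.   90.] [ 525. -334.   90.] [ 555. -408.   90.]
110 [ 549. -326.  110.] [ 544. -323.  110.] [ 574. -395.  110.]
```

View pics/s3.png

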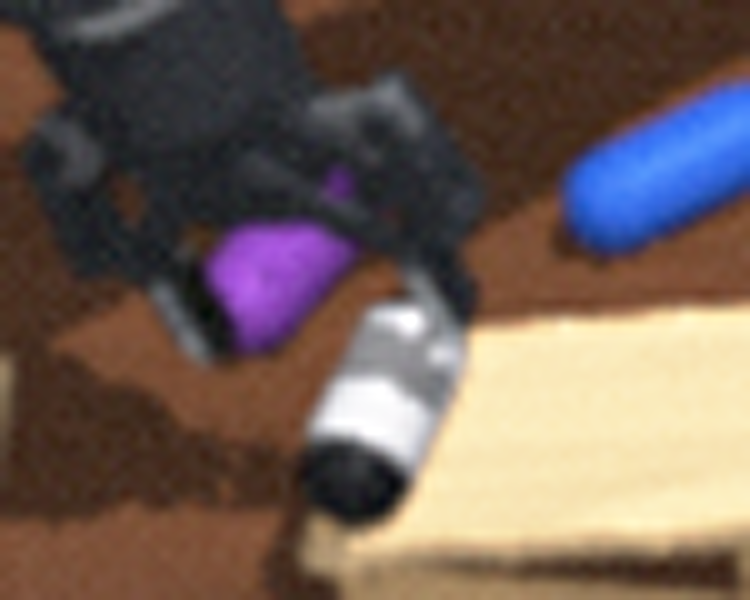

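Run:
```python
from h import *
for z in (180,193,206): 
  for y in (-45,45): print(z,y,proj("scene",[546.5,-358.7+y,z])[0])
for uv in ((122.3,153.3),(150,156)):
  for z in (180,193,206,220,230): print(ray("scene",uv,z).round(0))
print(proj("scene",[0,0,0]), proj("top",[0,0,0]))
```

```text
180 -45 [127.08162232 164.1635208 ]
180 45 [153.18630189 166.66718114]
193 -45 [126.07585158 161.15167167]
193 45 [152.36943414 163.64795488]
206 -45 [125.05486468 158.09425672]
206 45 [151.54009923 160.5826487 ]
[ 495. -442.  180.]
[ 510. -432.  193.]
[ 524. -423.  206.]
[ 540. -412.  220.]
[ 552. -404.  230.]
[ 496. -343.  180.]
[ 510. -335.  193.]
[ 525. -327.  206.]
[ 541. -318.  220.]
[ 552. -312.  230.]
[[268.72406989 124.18713711]] [[256.29583708 373.92301062]]
```

Both cameras put the open fingertips about 30 mm further back than the stated geometry predicts. Before closing I'll back off 80 mm, shut the fingers to 40 mm and measure where the tips are.

Emit:
servo_tool(steps=[0, 0, -0.27, 0, 0, 0, 85, 0, 0, -0.5333, 0, 0, 0, 85, 0, 0, -0.5333, 0, 0, 0, 40, 0, 0, -0.5333, 0, 0, 0, 40, 0, 0, -0.5333, 0, 0, 0, 40, 0, 0, -0.5333, 0, 0, 0, 40, 0, 0, -0.5333, 0, 0, 0, 40, 0, 0, -0.5333, 0, 0, 0, 40, 0, 0, -0.5333, 0, 0, 0, 40, 0, 0, -0.5333, 0, 0, 0, 40])

```text
time: 5.88
tool_pos: [545.6, -373.0, 123.3]
tool_rot: [180.0, 12.0, -88.6]
wrist_force: [0.5, 0.2, -0.1]
opening: 0.474
```

Run:
```python
from h import *
import cv2
p,r=load();p,r=after(p,r,[0,0,-.5333,0,0,0]);save(p,r);show()
im=manip.capture("scene");cv2.imwrite("pics/s4.png",cv2.cvtColor(cv2.resize(im[130:210,100:180],None,fx=8,fy=8,interpolation=2),cv2.COLOR_RGB2BGR))
im=manip.capture("top");cv2.imwrite("pics/t4.png",cv2.cvtColor(cv2.resize(im[175:235,320:400],None,fx=8,fy=8,interpolation=2),cv2.COLOR_RGB2BGR))
for s in (20,-20):
  P=p+r.apply([s,0,0]);print((proj("scene",P)[0]-[100,130])*8,(proj("top",P)[0]-[320,175])*8)
```

```text
t 5.8833 err [-0.19002843  0.07426521 -0.32232594] rot [179.97069289  12.01758246 -88.60411246] F [ 0.51  0.15 -0.05] op 0.47367562981700306 j [ 15.   47.3  35.1  82.8 -36.2  69.6 -29.1]
[277.38096957 383.102091  ] [465.34144116 253.41907373]
[361.47700981 375.97277311] [374.2028193  254.15670573]
```

View pics/s4.png

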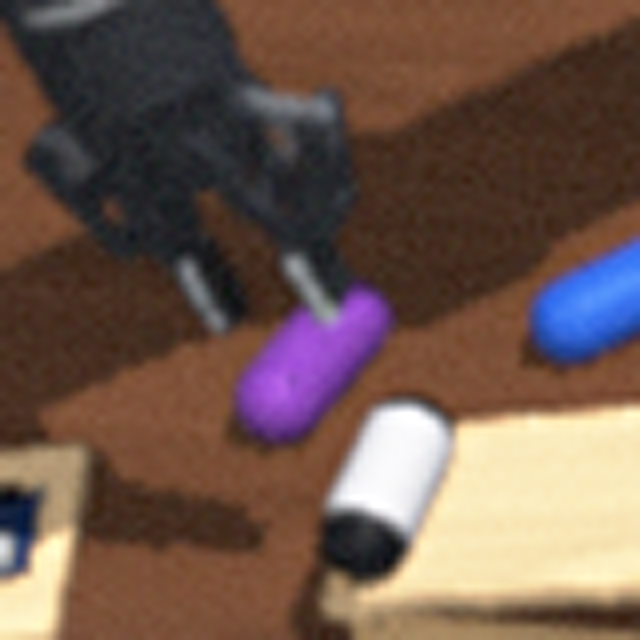

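View pics/t4.png

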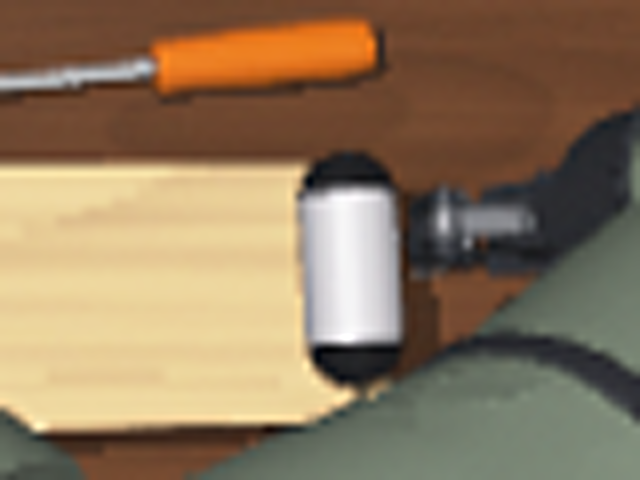

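Run:
```python
from h import *
p,r=load()
for d in (0,10,20,30,40):
  print(d,[((proj("scene",p+r.apply([s,0,-d]))[0]-[100,130])*8).round(0).tolist() for s in (20,0,-20)],((proj("top",p+r.apply([-20,0,-d]))[0]-[320,175])*8).round())
```

```text
0 [[277.0, 383.0], [319.0, 380.0], [361.0, 376.0]] [374. 254.]
10 [[267.0, 366.0], [309.0, 362.0], [352.0, 359.0]] [386. 252.]
20 [[257.0, 348.0], [299.0, 345.0], [342.0, 341.0]] [397. 249.]
30 [[246.0, 331.0], [289.0, 327.0], [332.0, 323.0]] [409. 247.]
40 [[236.0, 313.0], [278.0, 309.0], [321.0, 305.0]] [421. 245.]
```

The tips sit about 32 mm behind the reported TCP at 40 mm opening and about 45 mm behind when open, as measured in both cameras. They are therefore about 30 mm short of spec, along tool z. I'll re-descend with that correction in stages, checking force.

Emit:
servo_tool(steps=[0, 0, 0, 0, 0, 0, 80, 0, 0, 0, 0, 0, 0, 80, 0, 0, 0, 0, 0, 0, 80, 0, 0, 0.15, 0, 0, 0, 80, 0, 0, 0.3, 0, 0, 0, 80, 0, 0, 0.45, 0, 0, 0, 80, 0, 0, 0.6, 0, 0, 0, 80, 0, 0, 0.6, 0, 0, 0, 80, 0, 0, 0.6, 0, 0, 0, 80, 0, 0, 0.6, 0, 0, 0, 80])

```text
time: 6.82
tool_pos: [545.6, -355.3, 36.9]
tool_rot: [-179.9, 11.9, -88.6]
wrist_force: [-0.3, -0.4, -0.7]
opening: 0.937
```

Run:
```python
from h import *
import cv2
p,r=load();p,r=after(p,r,[0,0,.6,0,0,0]);save(p,r);show()
im=manip.capture("scene");cv2.imwrite("pics/s5.png",cv2.cvtColor(cv2.resize(im[140:220,100:180],None,fx=8,fy=8,interpolation=2),cv2.COLOR_RGB2BGR))
```

```text
t 6.8167 err [ 0.26938029 -0.92822578  1.34451464] rot [-179.9490081    11.94036864  -88.60524372] F [-0.34 -0.39 -0.68] op 0.9373249998153373 j [ 14.9  51.9  32.   87.4 -39.7  60.8 -26.3]
```

View pics/s5.png

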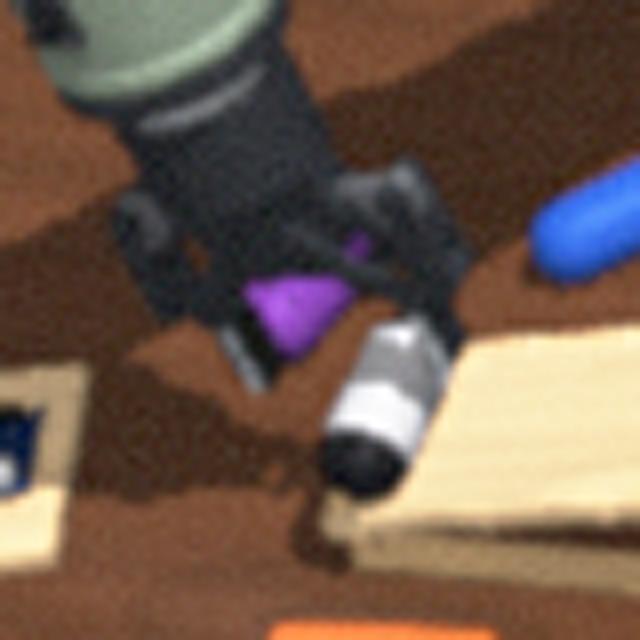

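Emit:
servo_tool(steps=[0, 0, 0.03, 0, 0, 0, 80, 0, 0, 0.06, 0, 0, 0, 80, 0, 0, 0.06, 0, 0, 0, 80])

```text
time: 7.12
tool_pos: [545.2, -352.2, 26.4]
tool_rot: [180.0, 12.0, -88.6]
wrist_force: [1.4, 0.0, 0.5]
opening: 0.938
```

Emit:
servo_tool(steps=[0, 0, 0.03, 0, 0, 0, 80, 0, 0, 0.06, 0, 0, 0, 80, 0, 0, 0.06, 0, 0, 0, 80, 0, 0, 0.06, 0, 0, 0, 80])

```text
time: 7.45
tool_pos: [545.0, -350.5, 17.7]
tool_rot: [180.0, 12.0, -88.6]
wrist_force: [-0.1, -0.2, 1.4]
opening: 0.935
```

Run:
```python
from h import *
import cv2
p,r=load();p,r=after(p,r,[0,0,.12,0,0,0]);save(p,r);show()
im=manip.capture("scene");cv2.imwrite("pics/s6.png",cv2.cvtColor(cv2.resize(im[140:220,100:180],None,fx=8,fy=8,interpolation=2),cv2.COLOR_RGB2BGR))
```

```text
t 7.45 err [-0.22626527  0.13716032 -0.28996914] rot [179.97245396  12.0235019  -88.60365186] F [-0.09 -0.21  1.4 ] op 0.9352528367548569 j [ 14.9  53.1  31.2  88.2 -40.6  59.  -25.7]
```

View pics/s6.png

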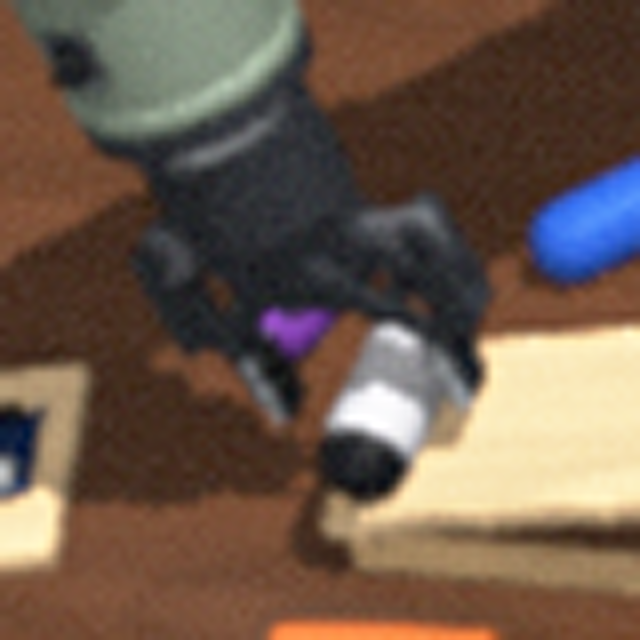

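The fingertips, at crop (285,420) and (470,400), now straddle the roller's middle at its axis height with no contact force. I'll close the gripper.

Emit:
servo_tool(steps=[0, 0, 0, 0, 0, 0, 55, 0, 0, 0, 0, 0, 0, 50, 0, 0, 0, 0, 0, 0, 45, 0, 0, 0, 0, 0, 0, 42, 0, 0, 0, 0, 0, 0, 36, 0, 0, 0, 0, 0, 0, 36, 0, 0, 0, 0, 0, 0, 30, 0, 0, 0, 0, 0, 0, 30, 0, 0, 0, 0, 0, 0, 30], newtons=50)

```text
time: 8.25
tool_pos: [545.4, -349.5, 18.8]
tool_rot: [-180.0, 12.1, -88.6]
wrist_force: [-4.5, 8.8, 14.6]
opening: 0.451
```

Emit:
servo_tool(steps=[0, 0, -0.03, 0, 0, 0, 30, 0, 0, -0.06, 0, 0, 0, 30, 0, 0, -0.1, 0, 0, 0, 30, 0, 0, -0.14, 0, 0, 0, 30, 0, 0, -0.18, 0, 0, 0, 30, 0, 0, -0.2, 0, 0, 0, 30, 0, 0, -0.2, 0, 0, 0, 30, 0, 0, -0.2, 0, 0, 0, 30])

```text
time: 8.92
tool_pos: [545.4, -356.9, 47.4]
tool_rot: [-180.0, 12.0, -88.6]
wrist_force: [-0.2, -0.3, -3.0]
opening: 0.443
```

Run:
```python
from h import *
import cv2
p,r=load();p,r=after(p,r,[0,0,-.2,0,0,0]);save(p,r);show()
im=manip.capture("scene");cv2.imwrite("pics/s7.png",cv2.cvtColor(cv2.resize(im[140:220,100:180],None,fx=8,fy=8,interpolation=2),cv2.COLOR_RGB2BGR))
```

```text
t 8.9167 err [-0.01212628 -0.06717685  0.12223685] rot [-179.98650019   11.99967962  -88.59977685] F [-0.2  -0.31 -2.97] op 0.4433477306406081 j [ 14.8  51.3  32.4  87.  -39.3  61.9 -26.7]
```

View pics/s7.png

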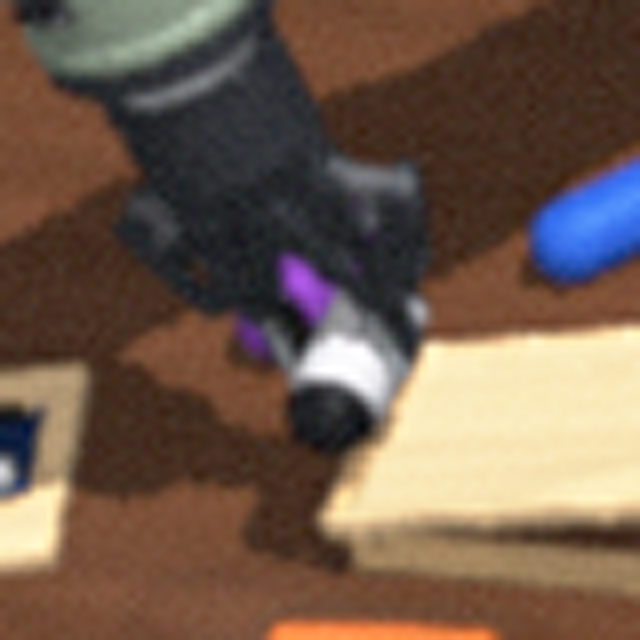

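The roller is held: wrist load -3.0 N matches 0.32 kg. Next I lift it and carry it towards the beam.

Run:
```python
from h import *
T=[([545.5,-357,180],Rt(-88.6,6)),([560,-235,270],Rt(-86,0)),([570,-100,290],Rt(-83,-5)),([574,0,300],Rt(-80.07,-10.03))]
chain(T)
print(B(ST,-.175,[0,-148,-17.2]))
```

```text
[-0.1832, -0.0005, -0.8653, 0.0, 0.0334, 0.0] 
[-0.8689, -0.1165, -0.5121, -0.0008, 0.0333, -0.0144] 
[-0.8932, -0.1293, -0.1333, 0.0008, 0.0278, -0.0167] 
[-0.6501, -0.1078, -0.1239, 0.0021, 0.0279, -0.0161] 
[ 5.74004146e+02 -2.97355629e-04  3.00001023e+02] [179.99987336 -10.02907575 -80.0711047 ]
[[575.29706425  57.95548249 213.83070789]]
```

Emit:
servo_tool(steps=[-0.045, 0, -0.22, 0, 0.009, 0, 30, -0.09, 0, -0.44, 0, 0.017, 0, 30, -0.14, 0, -0.66, 0, 0.025, 0, 30, -0.1832, -0.0005, -0.8653, 0, 0.0334, 0, 30, -0.1832, -0.0005, -0.8653, 0, 0.0334, 0, 30])

```text
time: 9.38
tool_pos: [547.5, -357.8, 185.9]
tool_rot: [-179.6, 5.7, -88.5]
wrist_force: [0.4, 0.4, -3.6]
opening: 0.446
```

Emit:
servo_tool(steps=[-0.2, -0.027, -0.12, 0, 0.008, -0.003, 30, -0.4, -0.054, -0.24, 0, 0.016, -0.007, 30, -0.6, -0.08, -0.36, 0, 0.024, -0.01, 30, -0.8689, -0.1165, -0.5121, -0.0008, 0.0333, -0.0144, 30, -0.8689, -0.1165, -0.5121, -0.0008, 0.0333, -0.0144, 30])

```text
time: 9.8
tool_pos: [563.2, -227.5, 272.5]
tool_rot: [-179.8, 0.0, -85.4]
wrist_force: [0.4, 0.6, -4.0]
opening: 0.451
```

Emit:
servo_tool(steps=[-0.22, -0.032, -0.033, 0, 0.007, -0.004, 30, -0.44, -0.064, -0.066, 0, 0.014, -0.008, 30, -0.66, -0.096, -0.1, 0, 0.021, -0.012, 30, -0.8932, -0.1293, -0.1333, 0.0008, 0.0278, -0.0167, 30, -0.8932, -0.1293, -0.1333, 0.0008, 0.0278, -0.0167, 30])

```text
time: 10.22
tool_pos: [571.5, -90.7, 289.3]
tool_rot: [180.0, -4.9, -82.3]
wrist_force: [0.5, 1.0, -2.8]
opening: 0.446
```

Emit:
servo_tool(steps=[-0.16, -0.027, -0.031, 0, 0.007, -0.004, 30, -0.32, -0.054, -0.062, 0.001, 0.014, -0.008, 30, -0.48, -0.08, -0.093, 0.001, 0.021, -0.012, 30, -0.6501, -0.1078, -0.1239, 0.0021, 0.0279, -0.0161, 30, -0.6501, -0.1078, -0.1239, 0.0021, 0.0279, -0.0161, 30, -0.6501, -0.1078, -0.1239, 0.0021, 0.0279, -0.0161, 30, -0.6501, -0.1078, -0.1239, 0.0021, 0.0279, -0.0161, 30])

```text
time: 10.8
tool_pos: [573.8, -0.3, 299.6]
tool_rot: [180.0, -10.0, -80.1]
wrist_force: [-1.1, -0.9, -2.9]
opening: 0.447
```

Run:
```python
from h import *
import cv2
show()
def crop(im,x0,y0,w,h,k,n):
    c=cv2.resize(cv2.cvtColor(im,cv2.COLOR_RGB2BGR)[y0:y0+h,x0:x0+w],None,fx=k,fy=k,interpolation=2);cv2.imwrite(n,c)
crop(manip.capture("scene"),190,90,130,100,6,"pics/s8.png")
crop(manip.capture("top"),210,150,130,100,6,"pics/t8.png")
p,r=load()
for d in (30,40,45,50):
  for e in (-50,50):
    P=p+r.apply([0,e,-d]);print(d,e,((proj("scene",P)[0]-[190,90])*6).round(0),((proj("top",P)[0]-[210,150])*6).round(0))
```

```text
t 10.8 err [-0.25054842 -0.33474735 -0.35583878] rot [179.9587397  -10.02391577 -80.07043963] F [-1.07 -0.94 -2.88] op 0.44730056559452763 j [-47.6  26.5  51.7  95.  -11.6  66.4 -74.9]
30 -50 [341. 388.] [255. 137.]
30 50 [340. 257.] [293. 350.]
40 -50 [344. 371.] [251. 134.]
40 50 [343. 241.] [289. 349.]
45 -50 [346. 362.] [249. 132.]
45 50 [345. 232.] [288. 348.]
50 -50 [348. 354.] [247. 131.]
50 50 [346. 224.] [286. 348.]
```

View pics/s8.png

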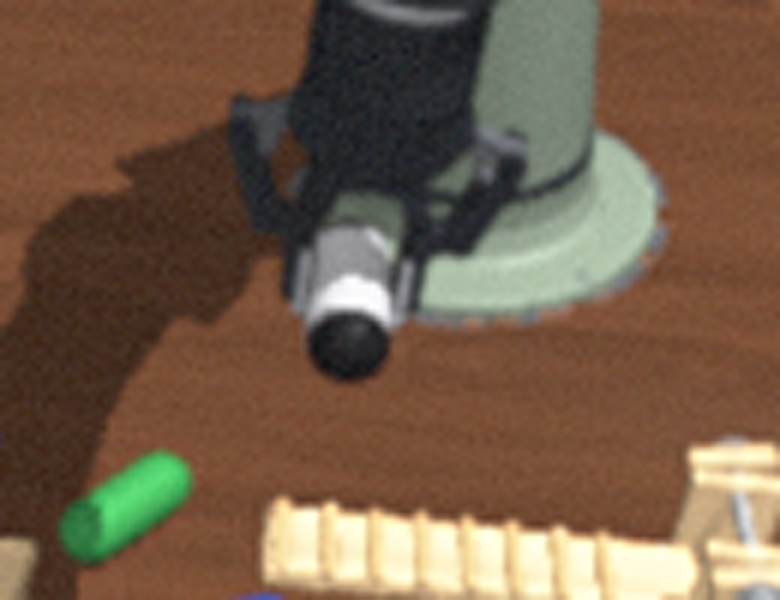

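View pics/t8.png

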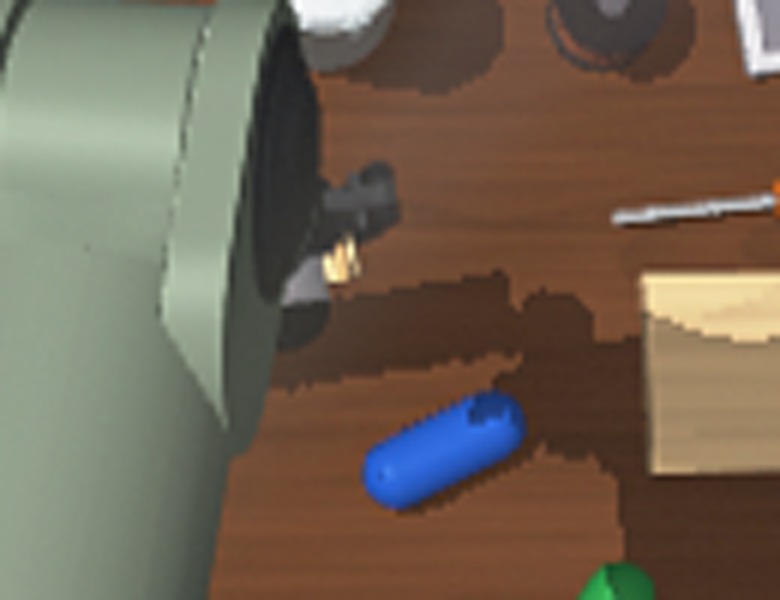

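Run:
```python
from h import *
import cv2
im=manip.capture("scene");cv2.imwrite("pics/s9.png",cv2.cvtColor(cv2.resize(im[105:160,220:290],None,fx=11,fy=11,interpolation=2),cv2.COLOR_RGB2BGR))
```

```text
(no output)
```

View pics/s9.png

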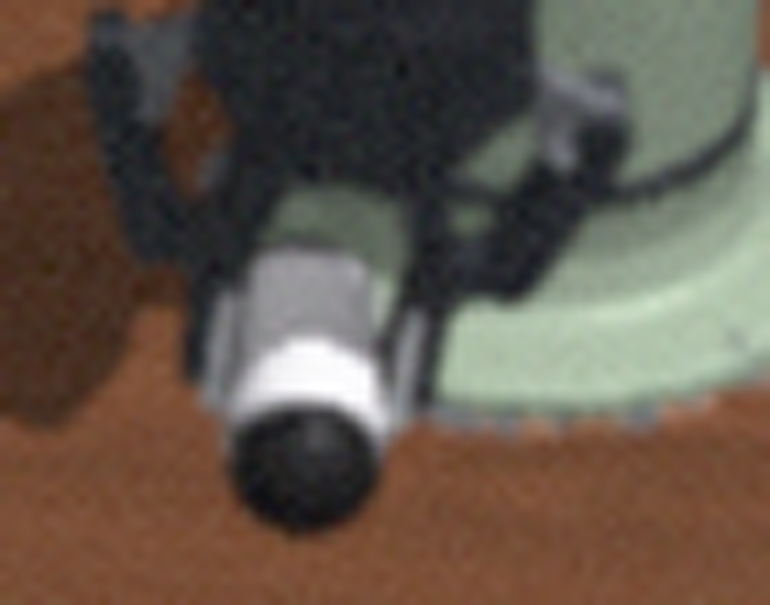

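The roller is gripped near the fingertips, about 44 mm behind the nominal TCP, and it's holding. Next I plan the approach square to the tilted beam over the middle gap.

```bash
cat >> h.py <<'E'
def tcp(th,gy,h,d=44,lean=None):
    Q=Rt(np.degrees(ST[2])-90,np.degrees(th if lean is None else lean));return B(ST,th,[0,gy,-17.2+h])[0]+d*Q.as_matrix()[:,2],Q
E
python3 - <<'E'
from h import *
chain([tcp(-.175,-148,45),tcp(-.175,-148,12)])
E
```

```text
[-0.4733, -0.0751, 0.493, 0.0, -0.0, -0.0] 
[-0.0001, -0.0, 0.22, 0.0, -0.0, -0.0] 
[576.25477618  52.47350473 182.31900357] [179.99987336 -10.02907575 -80.0711047 ]
```

Emit:
servo_tool(steps=[-0.1, -0.016, 0.1, 0, 0, 0, 30, -0.2, -0.032, 0.2, 0, 0, 0, 30, -0.3, -0.048, 0.3, 0, 0, 0, 30, -0.4, -0.064, 0.4, 0, 0, 0, 30, -0.4733, -0.0751, 0.493, 0, 0, 0, 30, -0.4733, -0.0751, 0.493, 0, 0, 0, 30, -0.4733, -0.0751, 0.493, 0, 0, 0, 30])

```text
time: 11.53
tool_pos: [575.1, 57.2, 214.8]
tool_rot: [179.9, -10.1, -80.1]
wrist_force: [0.1, -0.5, -2.3]
opening: 0.448
```

Emit:
servo_tool(steps=[0, 0, 0.05, 0, 0, 0, 30, 0, 0, 0.1, 0, 0, 0, 30, 0, 0, 0.15, 0, 0, 0, 30, 0, 0, 0.22, 0, 0, 0, 30, 0, 0, 0.22, 0, 0, 0, 30, 0, 0, 0.22, 0, 0, 0, 30, 0, 0, 0.22, 0, 0, 0, 30])

```text
time: 12.12
tool_pos: [576.3, 52.3, 182.5]
tool_rot: [-180.0, -10.0, -80.1]
wrist_force: [0.2, -0.4, -3.2]
opening: 0.447
```

```bash
cat >> h.py <<'E'
import cv2
def crop(cam,x0,y0,w,h,k,n):
    im=manip.capture(cam);c=cv2.resize(cv2.cvtColor(im,cv2.COLOR_RGB2BGR)[y0:y0+h,x0:x0+w],None,fx=k,fy=k,interpolation=2);cv2.imwrite(n,c)
E
python3 - <<'E'
from h import *
show()
crop("scene",210,110,125,95,6,"pics/s10.png")
crop("top",180,150,125,95,6,"pics/t10.png")
E
```

```text
t 12.1167 err [ 0.08589234 -0.16878241  0.15267343] rot [-179.99380564  -10.03559729  -80.0880869 ] F [ 0.2  -0.4  -3.16] op 0.44672866531233524 j [-48.3  34.4  46.5 101.8 -17.6  53.8 -77. ]
```

View pics/s10.png

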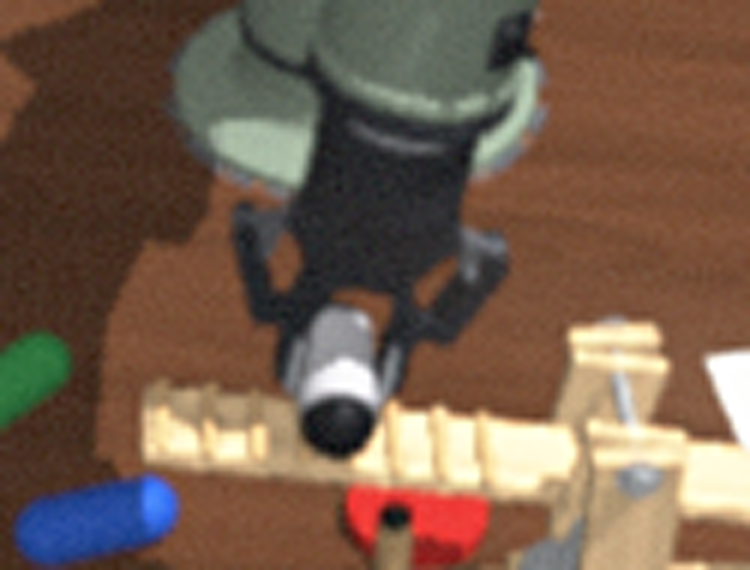

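View pics/t10.png

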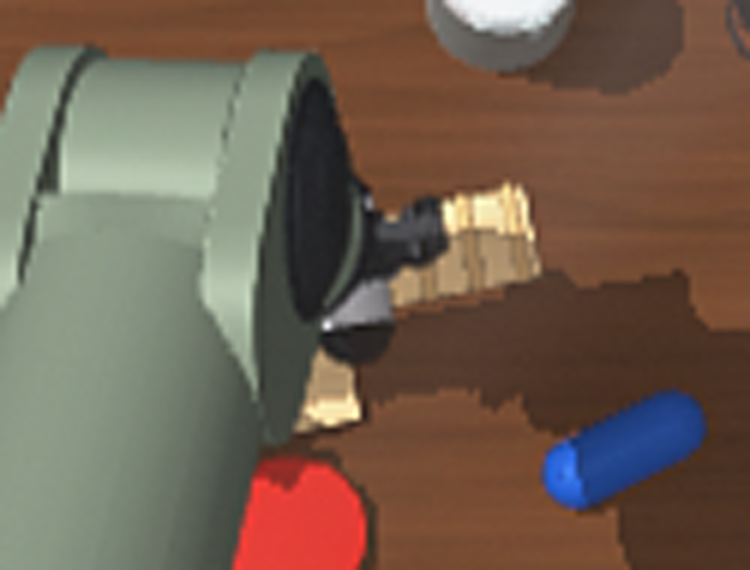

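Run:
```python
from h import *
p,r=load()
for e in (-30,30,50):
    P=p+r.apply([0,e,-44]);print(e,P,((proj("scene",P)[0]-[210,110])*6).round(0),((proj("top",P)[0]-[180,150])*6).round(0))
for y in (-232,-160,-136,-88,-64):
  print(y,[(((proj("scene",B(ST,-.175,[x,y,-35]))[0]-[210,110])*6).round(0).tolist(),((proj("top",B(ST,-.175,[x,y,-35]))[0]-[180,150])*6).round(0).tolist()) for x in (-23,23)])
```

```text
-30 [604.48433401  65.19402965 225.64659651] [336. 418.] [330. 206.]
30 [545.38298039  54.84849919 225.6467271 ] [331. 337.] [350. 325.]
50 [525.68252919  51.39998903 225.64677063] [329. 312.] [357. 364.]
-232 [([160.0, 372.0], [522.0, 283.0]), ([159.0, 434.0], [505.0, 194.0])]
-160 [([298.0, 387.0], [383.0, 310.0]), ([301.0, 448.0], [367.0, 221.0])]
-136 [([344.0, 392.0], [337.0, 319.0]), ([348.0, 453.0], [321.0, 230.0])]
-88 [([434.0, 401.0], [245.0, 337.0]), ([441.0, 463.0], [230.0, 249.0])]
-64 [([479.0, 406.0], [200.0, 346.0]), ([487.0, 468.0], [185.0, 257.0])]
```

Emit:
servo_tool(steps=[0, 0, 0.02, 0, 0, 0, 30, 0, 0, 0.04, 0, 0, 0, 30, 0, 0, 0.05, 0, 0, 0, 30, 0, 0, 0.05, 0, 0, 0, 30, 0, 0, 0.05, 0, 0, 0, 30])

```text
time: 12.63
tool_pos: [576.4, 51.1, 174.9]
tool_rot: [180.0, -10.0, -80.1]
wrist_force: [0.5, -0.2, -3.4]
opening: 0.447
```

Emit:
servo_tool(steps=[0, 0, 0.01, 0, 0, 0, 30, 0, 0, 0.02, 0, 0, 0, 30, 0, 0, 0.03, 0, 0, 0, 30, 0, 0, 0.03, 0, 0, 0, 30, 0, 0, 0.03, 0, 0, 0, 30])

```text
time: 13.05
tool_pos: [576.6, 50.4, 170.5]
tool_rot: [180.0, -10.0, -80.1]
wrist_force: [-0.3, -0.2, -3.2]
opening: 0.446
```

Nominal contact with no load change yet, so I continue down in 2 mm steps.

Emit:
servo_tool(steps=[0, 0, 0.007, 0, 0, 0, 30, 0, 0, 0.014, 0, 0, 0, 30, 0, 0, 0.014, 0, 0, 0, 30, 0, 0, 0.014, 0, 0, 0, 30])

```text
time: 13.38
tool_pos: [576.6, 50.4, 168.4]
tool_rot: [180.0, -10.0, -80.1]
wrist_force: [-2.0, 4.3, -1.0]
opening: 0.442
```

Emit:
servo_tool(steps=[0, 0, 0.007, 0, 0, 0, 30, 0, 0, 0.014, 0, 0, 0, 30, 0, 0, 0.014, 0, 0, 0, 30, 0, 0, 0.014, 0, 0, 0, 30])

```text
time: 13.72
tool_pos: [576.8, 50.0, 166.4]
tool_rot: [-180.0, -10.0, -80.1]
wrist_force: [-0.8, 5.4, -1.1]
opening: 0.447
```

Run:
```python
from h import *
p,r=load();p,r=after(p,r,[0,0,.108,0,0,0]);save(p,r)
show()
crop("scene",210,110,125,95,6,"pics/s11.png")
```

```text
t 13.7167 err [0.02900963 0.26547503 0.04537339] rot [-179.99104485  -10.01300928  -80.06263851] F [-0.78  5.42 -1.13] op 0.446945770533952 j [-47.4  35.4  45.6 102.7 -18.5  51.9 -76.3]
```

View pics/s11.png

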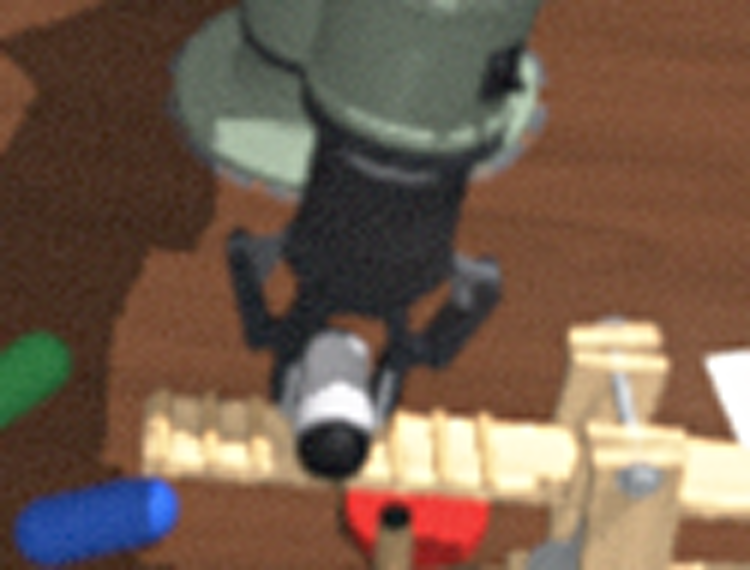

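Contact is made, but Fy is +5.4 N, so the roller bears on the outer cleat. I'll shift about 2 mm inwards.

Emit:
servo_tool(steps=[-0.006, 0, 0, 0, 0, 0, 30, -0.013, 0, 0, 0, 0, 0, 30, -0.013, 0, 0, 0, 0, 0, 30, -0.013, 0, 0, 0, 0, 0, 30])

```text
time: 14.1
tool_pos: [576.5, 51.0, 166.2]
tool_rot: [-180.0, -10.1, -80.1]
wrist_force: [0.7, -1.5, -0.5]
opening: 0.448
```

Run:
```python
from h import *
p,r=load();p,r=after(p,r,[-.013,0,0,0,0,0]);save(p,r)
show()
# implied roller pos in beam frame
q=p+r.apply([0,0,-44])
l=R.from_euler('z',-ST[2]).apply(q-[ST[0],ST[1],205]);print(l, np.hypot(l[1],l[2]), 'nominal r',np.hypot(148,17.2),'theta',np.arctan2(-l[2],-l[1])-0 , R.from_euler('x',.175).apply(l))
```

```text
t 14.1 err [ 0.09581698 -0.59050957  0.14045322] rot [-179.98659773  -10.0666998   -80.10332358] F [ 0.73 -1.52 -0.54] op 0.44782710573446854 j [-47.6  35.4  45.6 102.7 -18.5  51.9 -76.5]
[-1.71220913e-03 -1.47537678e+02  4.35461739e+00] 147.60192819838852 nominal r 148.99610733170178 theta -0.029506723876760885 [-1.71220913e-03 -1.46042442e+02 -2.13994031e+01]
```

```bash
cat >> h.py <<'E'
def arc(p,r,dth):
    ax=np.array([np.cos(ST[2]),np.sin(ST[2]),0]);D=R.from_rotvec(ax*dth);c=np.array([ST[0],ST[1],205]);return c+D.apply(p-c),D*r
E
python3 - <<'E'
from h import *
p,r=load()
for t in (.03,.06,.09,.12,.15,.175): print(t,row(p,r,*arc(p,r,t)).tolist())
E
```

```text
0.03 [-0.0135, 0.0, 0.029, -0.0, -0.0095, -0.0]
0.06 [-0.0279, 0.0, 0.0576, -0.0, -0.0191, -0.0]
0.09 [-0.0431, 0.0, 0.0857, -0.0, -0.0286, -0.0]
0.12 [-0.0592, 0.0, 0.1134, -0.0, -0.0382, -0.0]
0.15 [-0.0761, 0.0, 0.1406, -0.0, -0.0477, -0.0]
0.175 [-0.0908, 0.0, 0.1629, -0.0, -0.0557, -0.0]
```

Emit:
servo_tool(steps=[-0.0068, 0, 0.0145, 0, -0.0048, 0, 30, -0.0135, 0, 0.029, 0, -0.0095, 0, 30, -0.0205, 0, 0.0433, 0, -0.0143, 0, 30, -0.0279, 0, 0.0576, 0, -0.0191, 0, 30, -0.0279, 0, 0.0576, 0, -0.0191, 0, 30, -0.0279, 0, 0.0576, 0, -0.0191, 0, 30])

```text
time: 14.6
tool_pos: [575.8, 53.5, 156.7]
tool_rot: [180.0, -6.6, -80.1]
wrist_force: [-0.3, -2.5, 0.0]
opening: 0.447
```

Run:
```python
from h import *
p,r=load();p,r=after(p,r,[-0.0279, 0, 0.0576, 0, -0.0191, 0]);save(p,r)
show()
for t in (.03,.06,.09,.115): print(t,row(p,r,*arc(p,r,t)).tolist())
crop("scene",210,110,185,125,4,"pics/s12.png")
```

```text
t 14.6 err [-0.17700846 -0.66923517 -0.04623357] rot [179.97877354  -6.58419568 -80.12477145] F [-0.34 -2.5   0.03] op 0.4474687730304346 j [-44.2  35.   43.  103.  -21.2  51.5 -73.5]
0.03 [-0.0135, 0.0, 0.029, -0.0, -0.0095, -0.0]
0.06 [-0.0279, 0.0, 0.0576, -0.0, -0.0191, -0.0]
0.09 [-0.0431, 0.0, 0.0857, -0.0, -0.0286, -0.0]
0.115 [-0.0565, 0.0, 0.1088, -0.0, -0.0366, -0.0]
```

View pics/s12.png

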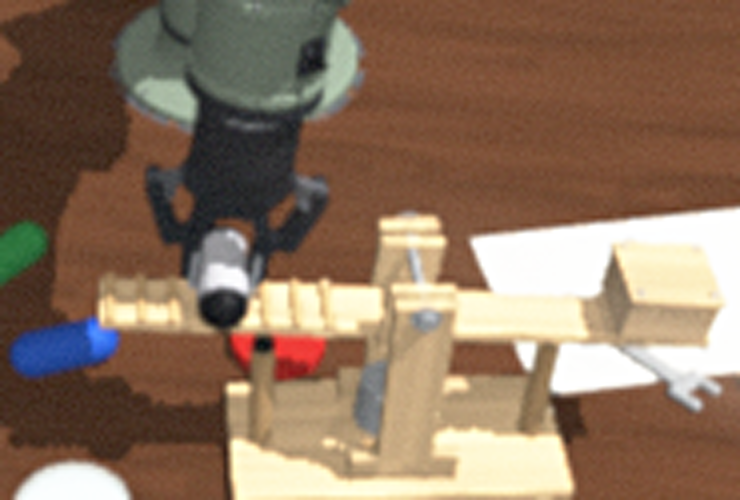

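Contact load is full (Fz≈0) at around -0.1 rad tilt, so the roller is carried by the beam near equilibrium. I'll release here gently and read the tilt.

Emit:
servo_tool(steps=[0, 0, 0, 0, 0, 0, 45, 0, 0, 0, 0, 0, 0, 50, 0, 0, 0, 0, 0, 0, 60, 0, 0, -0.05, 0, 0, 0, 70, 0, 0, -0.2, 0, 0, 0, 80, 0, 0, -0.4, 0, 0, 0, 80, 0, 0, -0.6, 0, 0, 0, 80, 0, 0, -0.6, 0, 0, 0, 80])

```text
time: 15.32
tool_pos: [576.1, 64.8, 251.5]
tool_rot: [-179.6, -6.5, -80.1]
wrist_force: [0.1, 0.8, 0.4]
opening: 0.938
```

Run:
```python
from h import *
p,r=load();p,r=after(p,r,[0,0,-.6,0,0,0]);save(p,r)
show()
crop("scene",210,110,185,125,4,"pics/s13.png")
```

```text
t 15.3167 err [1.94831504 0.49810052 5.35348128] rot [-179.64221019   -6.54214126  -80.09621349] F [0.1  0.78 0.36] op 0.9382742082847259 j [-48.6  29.2  47.6  97.1 -16.5  62.3 -77.4]
```

View pics/s13.png

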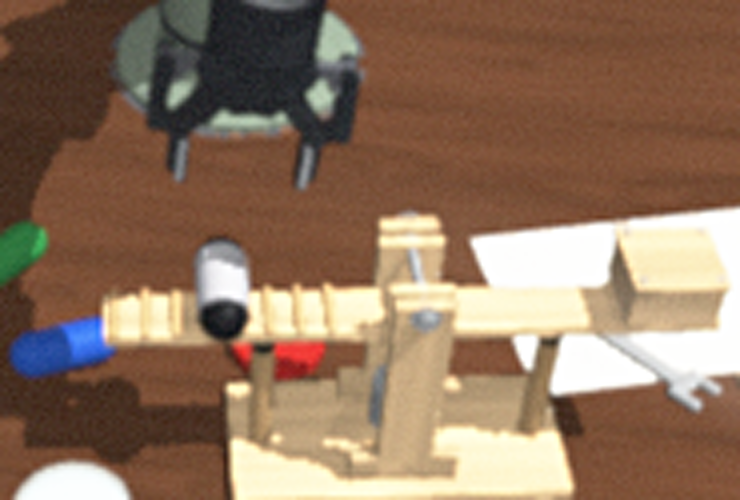

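Emit:
servo_tool(steps=[0, 0, 0, 0, 0, 0, 80, 0, 0, 0, 0, 0, 0, 80, 0, 0, 0, 0, 0, 0, 80, 0, 0, 0, 0, 0, 0, 80, 0, 0, 0, 0, 0, 0, 80, 0, 0, 0, 0, 0, 0, 80, 0, 0, 0, 0, 0, 0, 80, 0, 0, 0, 0, 0, 0, 80, 0, 0, 0, 0, 0, 0, 80, 0, 0, 0, 0, 0, 0, 80, 0, 0, 0, 0, 0, 0, 80, 0, 0, 0, 0, 0, 0, 80, 0, 0, 0, 0, 0, 0, 80, 0, 0, 0, 0, 0, 0, 80, 0, 0, 0, 0, 0, 0, 80, 0, 0, 0, 0, 0, 0, 80, 0, 0, 0, 0, 0, 0, 80, 0, 0, 0, 0, 0, 0, 80])

```text
time: 16.87
tool_pos: [574.1, 64.3, 246.2]
tool_rot: [180.0, -6.6, -80.1]
wrist_force: [0.2, 0.3, 0.2]
opening: 0.937
```

Run:
```python
from h import *
show()
crop("scene",210,145,190,75,4,"pics/s14.png")
```

```text
t 16.8667 err [-0.04356951 -0.07130217  0.00462526] rot [179.99797214  -6.59261398 -80.07721553] F [0.23 0.33 0.18] op 0.9373878236378901 j [-48.4  29.5  47.4  97.5 -16.7  62.  -77.2]
```

View pics/s14.png

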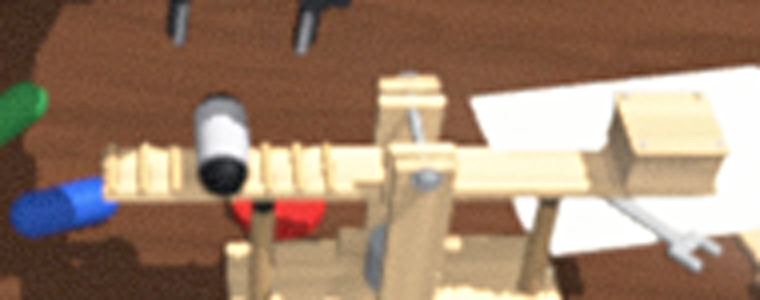

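Run:
```python
from h import *
im=cv2.imread("pics/s14.png")
for th,c in ((-.08,(255,0,0)),(0.0,(0,0,255))):
    f=lambda L:((proj("scene",B(ST,th,L))-[210,145])*4).round().astype(int)
    print(th,f([(-35,160,6),(-35,230,6),(35,230,6),(35,160,6),(23,-240,-40),(-23,-240,-40),(23,-60,-40)]).tolist())
    cv2.polylines(im,[f([(-35,160,6),(-35,230,6),(35,230,6),(35,160,6)])],True,c);cv2.polylines(im,[f([(-23,-30,-40),(-23,-240,-40),(23,-240,-40),(23,-30,-40)])],False,c)
cv2.imwrite("pics/s14b.png",im)
```

```text
-0.08 [[611, 98], [698, 102], [723, 164], [632, 160], [97, 175], [98, 133], [332, 183]]
0.0 [[614, 86], [704, 84], [730, 146], [636, 148], [102, 192], [103, 151], [335, 187]]
```

View pics/s14b.png

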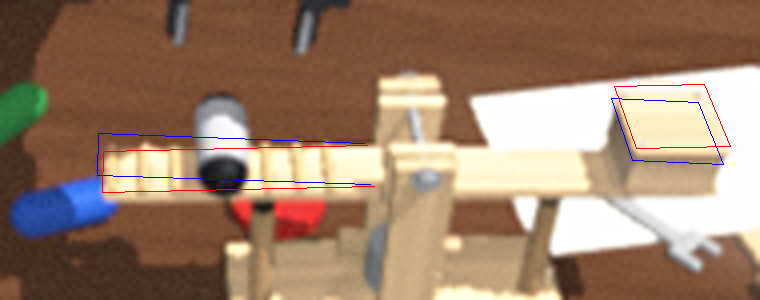

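Run:
```python
from h import *
im=cv2.cvtColor(manip.capture("scene"),cv2.COLOR_RGB2BGR);cv2.imwrite("pics/full15.png",im);s0=cv2.imread("pics/scene0.png")
def z(i,x,y,w,h): return cv2.resize(i[y:y+h,x:x+w],None,fx=10,fy=10,interpolation=2)
a=np.hstack([z(s0,228,165,35,35),z(s0,358,165,35,35)]);b=np.hstack([z(im,228,170,35,35),z(im,358,160,35,35)])
cv2.imwrite("pics/z0.png",a);cv2.imwrite("pics/z15.png",b)
for th in (-.175,-.05,0,.05):
  print(th,proj("scene",B(ST,th,[(-23,-240,-40),(23,-240,-40),(23,-240,-52),(-35,160,6),(-35,230,6),(35,230,6)])).round(1).tolist())
```

```text
-0.175 [[233.9, 172.9], [233.6, 183.2], [233.1, 186.0], [361.4, 173.2], [382.3, 175.5], [388.4, 191.1]]
-0.05 [[234.9, 180.0], [234.6, 190.4], [234.6, 193.1], [363.1, 168.4], [385.2, 168.8], [391.5, 184.3]]
0 [[235.6, 182.8], [235.4, 193.1], [235.6, 195.8], [363.6, 166.5], [386.0, 166.0], [392.4, 181.5]]
0.05 [[236.5, 185.5], [236.3, 195.8], [236.7, 198.5], [363.9, 164.6], [386.7, 163.2], [393.2, 178.7]]
```

View pics/z0.png

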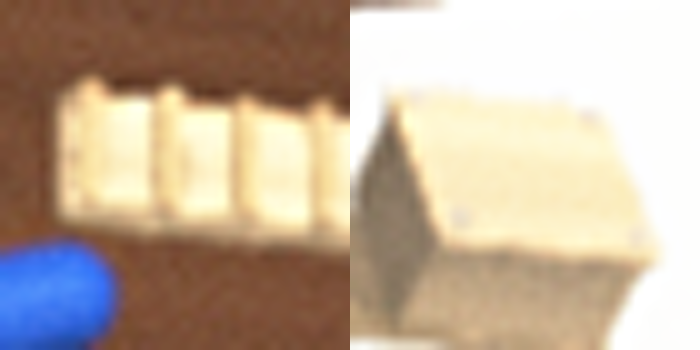

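View pics/z15.png

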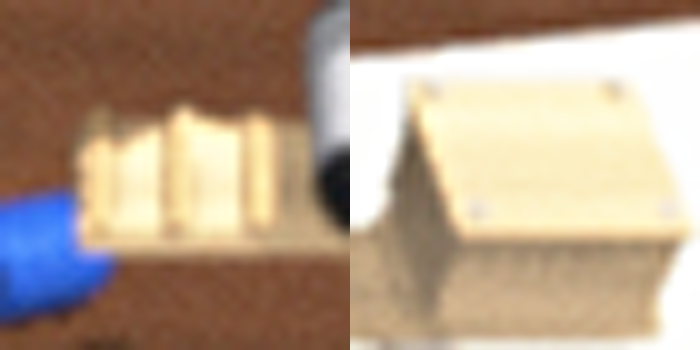

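The screws and corners, tracked against the start image at the known -0.175, give a tilt of about -0.03 rad. One gap outwards would come to about +0.043, so the middle gap looks right. I'll move the arm clear and measure more carefully once everything is still.

Run:
```python
from h import *
chain([([574,40,330],Rt(-82,-3)),([570,-80,330],Rt(-84,0)),([560,-220,320],Rt(-86,0))])
```

```text
[0.2227, 0.0291, -0.5367, -0.0009, -0.0199, 0.0107] 
[0.7874, 0.1377, 0.0414, -0.0003, -0.0167, 0.0111] 
[0.9213, 0.1639, 0.0667, 0.0, -0.0, 0.0111] 
[ 559.99538892 -220.00306197  320.00245637] [ 1.79998207e+02 -2.54378552e-03 -8.60001127e+01]
```

Emit:
servo_tool(steps=[0, 0, -0.2, 0, 0, 0, 80, 0.1, 0.01, -0.4, 0, -0.01, 0.005, 80, 0.2227, 0.0291, -0.5367, -0.0009, -0.0199, 0.0107, 80, 0.2227, 0.0291, -0.5367, -0.0009, -0.0199, 0.0107, 80])

```text
time: 17.3
tool_pos: [575.4, 35.5, 334.8]
tool_rot: [-179.6, -2.9, -82.4]
wrist_force: [0.7, -0.6, -0.3]
opening: 0.939
```

Emit:
servo_tool(steps=[0.2, 0.035, 0.01, 0, -0.004, 0.003, 80, 0.4, 0.07, 0.02, 0, -0.008, 0.006, 80, 0.6, 0.105, 0.03, 0, -0.012, 0.009, 80, 0.7874, 0.1377, 0.0414, -0.0003, -0.0167, 0.0111, 80, 0.7874, 0.1377, 0.0414, -0.0003, -0.0167, 0.0111, 80])

```text
time: 17.72
tool_pos: [568.8, -86.8, 330.5]
tool_rot: [-180.0, -0.1, -84.5]
wrist_force: [0.9, -0.9, 0.3]
opening: 0.94
```

Emit:
servo_tool(steps=[0.23, 0.04, 0.016, 0, 0, 0.003, 80, 0.46, 0.08, 0.032, 0, 0, 0.006, 80, 0.7, 0.12, 0.05, 0, 0, 0.009, 80, 0.9213, 0.1639, 0.0667, 0, 0, 0.0111, 80, 0.9213, 0.1639, 0.0667, 0, 0, 0.0111, 80, 0.9213, 0.1639, 0.0667, 0, 0, 0.0111, 80, 0.9213, 0.1639, 0.0667, 0, 0, 0.0111, 80, 0.9213, 0.1639, 0.0667, 0, 0, 0.0111, 80, 0.9213, 0.1639, 0.0667, 0, 0, 0.0111, 80])

```text
time: 18.47
tool_pos: [560.3, -218.8, 320.0]
tool_rot: [-180.0, 0.0, -85.9]
wrist_force: [0.3, 0.8, -0.5]
opening: 0.935
```

Run:
```python
from h import *
show()
S_=[manip.capture("scene").astype(float) for _ in range(8)]
T_=[manip.capture("top").astype(float) for _ in range(4)]
print('motion first-last',np.abs(S_[0]-S_[-1])[150:220,230:400].mean(),np.abs(S_[0]-S_[1])[150:220,230:400].mean())
s=np.mean(S_,0).astype(np.uint8)[:,:,::-1];t=np.mean(T_,0).astype(np.uint8)[:,:,::-1]
cv2.imwrite("pics/sm.png",s);cv2.imwrite("pics/tm.png",t)
cv2.imwrite("pics/sm_c.png",cv2.resize(s[145:220,225:395],None,fx=4.6,fy=4.6,interpolation=2))
cv2.imwrite("pics/tm_c.png",cv2.resize(t[165:245,105:285],None,fx=4.4,fy=4.4,interpolation=2))
s0=cv2.imread("pics/scene0.png")
z=lambda i,x,y,w=35,h=35: cv2.resize(i[y:y+h,x:x+w],None,fx=11,fy=11,interpolation=2)
cv2.imwrite("pics/zm.png",np.hstack([z(s,228,170),z(s,358,160)]))
```

```text
t 18.4667 err [ 0.35117648  1.16906925 -0.01261136] rot [-1.79995625e+02  1.29828943e-02 -8.59031529e+01] F [ 0.34  0.78 -0.48] op 0.9348714973325994 j [-15.6  28.4  48.5  87.3 -21.7  74.1 -50.4]
motion first-last 2.3674789915966388 2.377843137254902
```

View pics/sm_c.png

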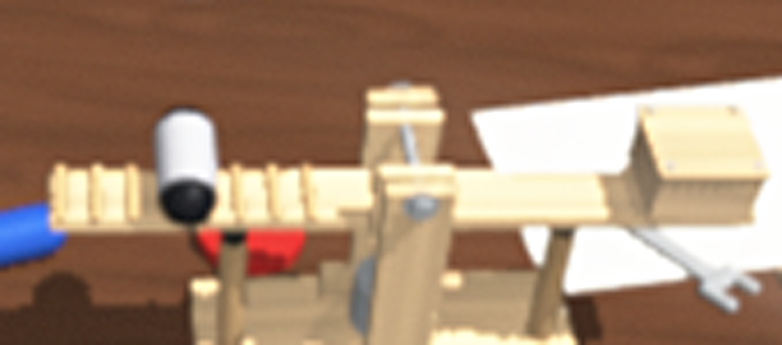

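View pics/tm_c.png

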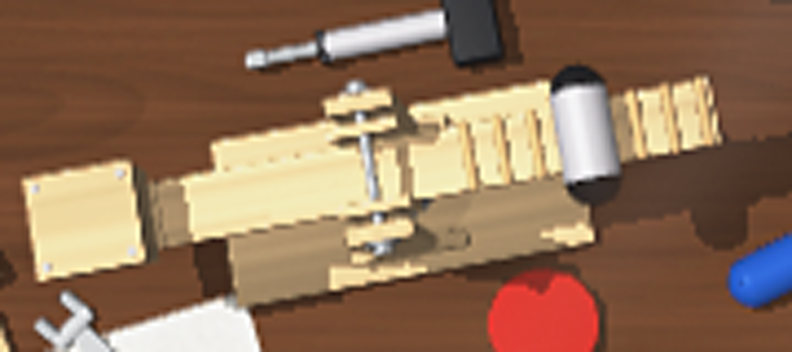

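View pics/zm.png

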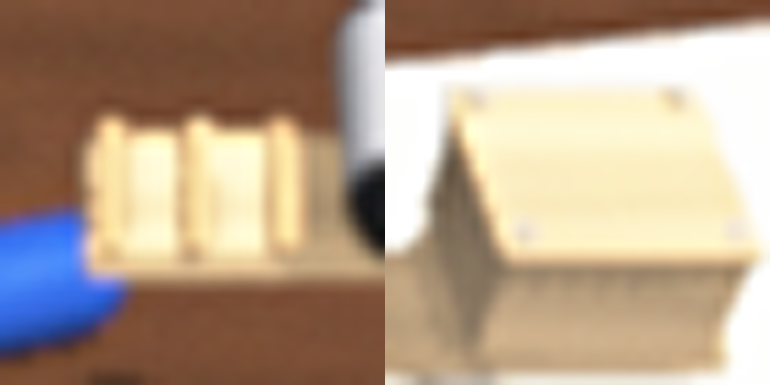

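Run:
```python
from h import *
L=[(-35+7,167,6),(-28,223,6),(28,167,6),(28,223,6),(-35,160,6),(35,230,6),(35,160,6),(23,-240,-52),(-23,-232,-34),(-23,-208,-34),(-23,-184,-34)]
a=np.array([(364.5,174.7),(382.2,176.7),(369.2,186.7),(386.7,188.5),(362,174.8),(388.7,191.2),(367,189.5),(234.5,187.2),(237.2,173),(245.2,174.2),(252.7,175.2)])
b=np.array([(365.9,168.9),(384.45,168.9),(370.7,181.2),(390.1,180.9),(364.1,168.0),(392.1,183.8),(368.9,184.0),(236.2,195.3),(238,180.9),(246,180.9),(253.9,181.1)])
L=np.array(L,float)
def res(q,idx=slice(None)):
    p=(q[0],q[1],q[2]);o=q[4:6]
    return np.r_[(proj("scene",B(p,-.175,L))+o-a)[idx].ravel(),(proj("scene",B(p,q[3],L))+o-b)[idx].ravel(),[(q[0]-ST[0])/2,(q[1]-ST[1])/2,(q[2]-ST[2])/.01]]
r=least_squares(res,[*ST,-.03,0,0],loss='soft_l1',f_scale=.5);print(r.x.round(4));print(r.fun[:-3].reshape(2,-1,2).round(1).tolist())
# pure motion estimate per point
p=r.x[:3]
for i in range(len(L)):
    f=lambda t:(proj("scene",B(p,t,L[i:i+1]))-proj("scene",B(p,-.175,L[i:i+1])))[0]-(b-a)[i]
    print(round(least_squares(lambda t:f(t[0]),[-.03]).x[0],4),end=' ')
# roller in top: ends
print()
k=4.4
for z in (185,):
  e1=ray("top",(105+577/k,165+66/k),z);e2=ray("top",(105+597/k,165+202/k),z)
  c=(e1+e2)/2;d=e1-e2;print(e1,e2,np.linalg.norm(d),'yaw',np.degrees(np.arctan2(d[1],d[0])))
  print('stand frame',R.from_euler('z',-ST[2]).apply(c-[ST[0],ST[1],205]))
```

```text
[ 5.495259e+02  2.044028e+02  1.850000e-01 -2.870000e-02  7.780000e-01
  6.271000e-01]
[[[0.1, 0.4], [-1.0, 0.1], [-0.2, 0.8], [-0.5, 0.7], [-0.1, -1.4], [0.3, -0.2], [0.4, -0.6], [-0.5, 0.1], [0.2, -0.1], [-0.1, -0.5], [0.1, -0.7]], [[0.7, 0.4], [-0.1, 0.3], [0.5, 0.5], [-0.5, 0.6], [-0.3, -0.2], [0.4, -0.7], [0.5, -0.7], [-0.3, 0.2], [0.4, 0.1], [0.0, 0.0], [-0.2, -0.2]]]
-0.0327 -0.0317 -0.0406 -0.0304 0.0029 -0.0384 -0.0318 -0.0321 -0.0327 -0.0398 -0.038 
[623.70187282  62.85703197 185.        ] [528.40081757  48.81206416 185.        ] 96.33043264090644 yaw 8.3836025824141
stand frame [   0.37710641 -150.95344285  -20.        ]
```

Run:
```python
from h import *
s0=cv2.imread("pics/scene0.png").astype(np.float32);sm=cv2.imread("pics/sm.png").astype(np.float32)
p=ST
def run(pts,Lc,ch,th0=-.03,pad=2):
    A=proj("scene",B(p,-.175,pts));Bq=proj("scene",B(p,th0,pts))
    W=cv2.estimateAffine2D(A.astype(np.float32),Bq.astype(np.float32))[0].astype(np.float32)
    m=np.zeros(s0.shape[:2],np.uint8);cv2.fillConvexPoly(m,cv2.convexHull((A+[.8,.8]).round().astype(np.int32)),255);m=cv2.dilate(m,np.ones((2*pad+1,)*2,np.uint8))
    g=lambda i:cv2.GaussianBlur(i[:,:,ch] if ch is not None else i.mean(2),(0,0),.7)
    cc,W=cv2.findTransformECC(g(s0),g(sm),W,cv2.MOTION_AFFINE,(3,300,1e-6),m,3)
    A=proj("scene",B(p,-.175,Lc));o=A@W[:,:2].T+W[:,2]
    out=[]
    for i in range(len(Lc)):
        dv=(o-A)[i]
        f=lambda t:(proj("scene",B(p,t[0],Lc[i:i+1]))[0]-A[i]-dv)[1:]
        out.append(round(least_squares(f,[-.03]).x[0],4))
    print('cc',round(cc,3),out)
lid=np.array([(-35,160,6),(-35,230,6),(35,230,6),(35,160,6)],float)
end=np.array([(-23,-240,-40),(-23,-180,-40),(23,-180,-40),(23,-240,-40),(23,-240,-52),(23,-180,-52)],float)
for ch in (0,1,2,None):
  for nm,q in (('lid',lid),('end',end)):
    for pad in (2,4):
      try: print(nm,ch,pad,end=' ');run(q,np.vstack([q.mean(0),q[:2].mean(0),q[2:4].mean(0)]),ch,pad=pad)
      except Exception as e: print('fail',str(e)[-80:])
```

```text
lid 0 2 cc 0.957 [np.float64(-0.0838), np.float64(-0.1264), np.float64(-0.0398)]
lid 0 4 cc 0.951 [np.float64(-0.0631), np.float64(-0.0942), np.float64(-0.0308)]
end 0 2 cc 0.907 [np.float64(-0.122), np.float64(-0.0346), np.float64(-0.1508)]
end 0 4 cc 0.675 [np.float64(-0.191), np.float64(-0.0674), np.float64(-0.2304)]
lid 1 2 cc 0.919 [np.float64(-0.0892), np.float64(-0.1373), np.float64(-0.0398)]
lid 1 4 cc 0.939 [np.float64(-0.0628), np.float64(-0.0973), np.float64(-0.0271)]
end 1 2 cc 0.954 [np.float64(-0.0455), np.float64(-0.0426), np.float64(-0.0476)]
end 1 4 cc 0.908 [np.float64(-0.0245), np.float64(-0.0543), np.float64(-0.0159)]
lid 2 2 fail ed. Images may be uncorrelated or non-overlapped in function 'findTransformECC'

lid 2 4 fail ed. Images may be uncorrelated or non-overlapped in function 'findTransformECC'

end 2 2 cc 0.981 [np.float64(0.0054), np.float64(-0.0416), np.float64(0.0196)]
end 2 4 fail ed. Images may be uncorrelated or non-overlapped in function 'findTransformECC'

lid None 2 cc 0.931 [np.float64(-0.0752), np.float64(-0.1127), np.float64(-0.0365)]
lid None 4 cc 0.931 [np.float64(-0.0642), np.float64(-0.0994), np.float64(-0.0278)]
end None 2 cc 0.954 [np.float64(-0.0598), np.float64(-0.0425), np.float64(-0.0664)]
end None 4 cc 0.936 [np.float64(-0.052), np.float64(-0.0542), np.float64(-0.0522)]
```

Run:
```python
from h import *
import warnings
s0=cv2.imread("pics/scene0.png").astype(float);sm=cv2.imread("pics/sm.png").astype(float)
def edge(im,x,yp,rng=4,sign=-1):
    c=im[:,x-0,:].mean(1);ys=np.arange(int(yp)-rng,int(yp)+rng+1);g=sign*np.diff(c[ys[0]:ys[-1]+2]);g=np.clip(g,0,None)
    k=np.argmax(g);sl=slice(max(0,k-2),k+3);return (ys[sl]+.5)@g[sl]/g[sl].sum()
def line(La,Lb,th):
    P=proj("scene",B(ST,th,np.linspace(La,Lb,50)));return P
def test(name,La,Lb,cols,sign=-1,off=0):
    P=line(La,Lb,-.175);e0=np.array([edge(s0,x,np.interp(x,P[:,0],P[:,1])+off,sign=sign)for x in cols]);d0=e0-np.interp(cols,P[:,0],P[:,1])
    Q=line(La,Lb,-.03);e1=np.array([edge(sm,x,np.interp(x,Q[:,0],Q[:,1])+off,sign=sign)for x in cols])
    b=np.median(d0)
    f=lambda t:np.interp(cols,*line(La,Lb,t[0]).T)+b-e1
    r=least_squares(f,[-.03],loss='soft_l1',f_scale=.2)
    r2=least_squares(lambda t:np.interp(cols,*line(La,Lb,t[0]).T)+t[1]-e1,[-.03,b])
    print(name,'bias',d0.round(2).tolist(),'theta',r.x.round(4),'res',r.fun.round(2).tolist())
test('bottom edge',(23,-240,-52),(23,-150,-52),np.arange(238,262,2))
test('lid front',(35,155,6),(35,235,6),np.arange(371,387,2))
test('beam top-front edge R',(23,40,-40),(23,155,-40),np.arange(328,356,3))
test('bottom R',(23,40,-52),(23,155,-52),np.arange(326,345,2))
```

```text
bottom edge bias [-0.3, 0.19, 0.41, 0.32, -0.11, -0.5, 0.27, 0.63, 0.08, -0.25, -0.43, 0.57] theta [-0.0186] res [-0.69, 0.42, 0.44, -0.29, 0.07, 0.39, 0.39, -0.29, 0.26, -0.23, -0.29, -0.35]
lid front bias [-0.07, -0.36, -0.3, -0.07, 0.09, -0.17, -0.45, -0.36] theta [-0.0319] res [-0.05, 0.03, 0.03, -0.0, -0.0, -0.02, -0.0, 0.01]
beam top-front edge R bias [2.14, 2.46, 2.56, 2.11, 0.77, 0.57, 2.08, 1.1, 0.58, 0.48] theta [-0.021] res [-0.93, -0.94, -0.98, -0.3, 0.8, 0.79, -0.63, -0.25, 0.65, 0.61]
bottom R bias [-0.43, -0.66, -0.92, -1.08, -0.18, -0.42, -0.73, 3.22, 4.08, -0.06] theta [-0.0314] res [-0.22, -0.12, -0.11, -0.16, -0.12, -0.13, -2.78, 1.71, 1.7, 1.39]
```

The beam is still, and the roller is seated in the middle gap with three cleats on each side. It is about 0.4 mm off the centre of the width and parallel to the cleats. Tilt readings run from -0.02 to -0.035 rad, and the next gap outwards would be about +0.04 or more. I'm handing in.

Run:
```python
from h import *
a=manip.capture("scene").astype(float);show();b=cv2.imread("pics/sm.png")[:,:,::-1].astype(float)
print(np.abs(a-b)[150:220,230:400].mean())
print(manip.finish_job())
```

```text
t 19.1167 err [-0.05744519 -0.05920373  0.00533468] rot [ 1.79995432e+02 -5.88005849e-03 -8.60064459e+01] F [-0.16 -0.51 -0.11] op 0.9365218667292347 j [-15.5  28.4  48.6  87.3 -21.7  74.2 -50.4]
1.8161344537815125
the job is handed in; nothing more can be done
None
```

I laid the roller in the middle gap between the cleats and the beam came to rest near level on the first try. The job was handed in at about 19 s with the arm clear.

- **Placing:** I took the silver, black-capped roller from the ramp and lowered it square to the tilted beam. I followed the beam down until it carried the roller's weight, then released.
- **Seating:** the roller has three cleats on each side. It is about 0.4 mm off the centre of the beam's width. The picture reads 1–2° off my beam-direction fit, but it looks parallel to the cleats.
- **Stillness:** frames taken before hand-in differ only by image noise.
- **Tilt:** most estimates put it at about -0.03 rad, box side slightly low. The edge and fit estimates ran from -0.02 to -0.035. Two cleat points gave about -0.04, and one lid corner gave about 0, which I set aside. The next gap outwards would give about +0.04 or more, so I kept the middle one.

**What disagreed:**
- The fingertips sat 30–40 mm further back than the stated tool geometry. I corrected for this from the pictures and the contact forces. The first grip was therefore near the pad tips, but it held.
- An automatic image-registration check of the tilt gave inconsistent values, and I discarded it.

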